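# Tip the stone tester out of its tube and lay it on the slate

### The job

The pen-shaped stone tester sits out of reach inside the wider of the two pivoting aluminium tubes. Tip that tube mouth-down so that the tester slides out to the lip, take it by its exposed end, draw it out and lay it down flat, roughly centred, on the small grey slate. Leave the slim tube level.

Things in the scene. Friction and masses are not known exactly. Their poses are not given: they have to be found in the camera images.
- wide_tube (a joint): Tilt of the wide square aluminium tube (36 wide, 34 high, 193 mm long; inside 30 x 28). 0 = level, as found; grows as the mouth goes down; stop at 0.5 rad. The stiff hinge stays where left; 1.5 to 3 N on the thumb pad moves it either way. Hinge axis level, across the tube, 115 mm above the table on a fixed grey fork stand, 85 mm from the mouth. Top slot only 10 mm wide.
- wide_tube_pad (a point): Middle of the top of the wide tube's black ribbed thumb pad (32 x 34 mm); tilts with the tube. Axes: x along the hinge, -y along the tube to its open mouth, z out of the pad. Hinge 67 mm to +y, 21 mm below; mouth edge 18 mm to -y. From the mouth a bare tongue (12 wide, 3 thick, top 35 mm below this point, flush with the tube's floor) runs on 62 mm to a lip 8 mm high.
- tester: Pale pen-shaped tester, 154 x 23 x 18 mm, 55 g. Origin: centre of its underside; +y to its blunt butt (77 mm), -y to its copper tip, z up. Starts in the slippery wide tube, butt 10 to 20 mm inside. Past 0.3 rad it slides until the butt meets the lip, 60 mm bare, both sides free. To take it: raise the butt 10 mm or more over the lip (there is room; the tube follows), draw out 95 mm along the tube.
- slate: Flat grey rounded slate with a paler middle, 62 x 88 x 10 mm (88 along its y), fixed to the table. Origin: centre of its underside; its top is 10 mm above that.
- slim_tube (a joint): Tilt of the slim square aluminium tube (22 mm wide, with a blue pen in it) on the other stand; 0 = level. Not to be touched: it must stay level.
There are look-alikes about, which are no part of the job. There is more than one size of the tester; the job needs the smaller. Several things have the shape of the slate; the one meant has the colours described above.

How it is judged:
By the outcome, as a careful person would: the job done as asked, in the order asked, and still so for the second after the job is handed in, with the robot touching nothing.
It also fails if it takes over 48 s, if anything falls off the work surface, if the arm or the gripper's body presses on something with over 40 N, if the wrist force passes 120 N, or if a joint passes its speed limit or range.

### The arm

A 6-joint arm with a two-finger parallel gripper is mounted at the origin on the work surface; the furniture and walls round the work are solid. World frame = base frame: x ahead of the robot, y to its left, z up, the work surface at z = 0. Lengths are in m, angles in rad, forces in N, time in s.
With the tool pointing down it reaches from about 0.4 to 0.825 m from the base axis. Payload 7 kg.
Tool frame: the origin (TCP) lies between the finger pads; the fingertips stand 22 mm ahead of it and the grasp point (between the pads) lies 3 mm ahead of it; z points along the fingers, y is the direction in which the jaws open and shut (so a half turn about z gives the same grasp; the last joint's range is limited). The gripper opens to 88 mm and grips with 3 to 60 N. Pads are 19 mm wide; open, the fingers measure 130 mm over their backs; the gripper's body (78 mm by 193 mm) begins 47 mm behind the grasp point.
Start: joints at [-0.983, 0.359, 0.012, 0, -1.224, -0.288], TCP at [0.199, -0.645, 0.218] pointing down, gripper open.
Joint ranges: [-3.07, 3.07], [-1.43, 2.12], [-1.02, 1.25], [-3.03, 1.67], [-3.05, -0], [-3.03, 3.03]. Speed limits (rad/s): [2.39, 2.39, 3.01, 3.14, 3.14, 3.14].

### API

Orientations are given as [roll, pitch, yaw] about the fixed x, y, z axes, in that order (R = Rz(yaw) Ry(pitch) Rx(roll)).
In Python, from station import * gives the robot as it stands. The module is installed in compiled form; this text tells all that it offers.
- The arm moves only by the tool move_arm, never from a script. Its argument "rows" is a list of rows, each an object with "delta_rot": the turn, a rotation vector about the world's x, y, z in degrees, a list of three; "delta_pos": the shift along the world's x, y, z in cm, a list of three; "hand": the finger opening in cm, from 0 to 8.76. A call has exactly 10 rows; each row shifts and turns the commanded pose from where the row before left it; what a row does not reach is not made up. A row lasts 1/10 s, in which the tool goes at most 50 mm and 8.59 degrees, less where a joint would pass 70% of its speed; a pose out of reach is approached as far as the arm can. A call is refused whole if a number of a shift passes 5 or a number of a turn 8.59, either way. A call with a gripper value outside its range is refused whole. The fingers move at their own pace and stop on an object; "force" is the grip in N (left out, the last holds). Time passes only in rows, so rows that do not move let the fingers close, or fill a call up. It gives the time, the measured TCP pose, the force and the opening at its end, in the units of the state.
- get_state(): the state, without advancing time (a new reading comes with each control period).
- grab_frame(name): name is "scene" or "top"; returns the picture (384x512x3 uint8, blue, green, red); there is no depth.
- camera_info(name): a dict with "camera_matrix" (3x3 intrinsics, pixels), "dist" ([k1, k2, p1, p2, k3] as OpenCV has them; the pictures are not rectified), "world_from_camera" (4x4, takes a point from camera to world coordinates). Camera axes: x right, y down, z forward; pixel columns grow to the right and rows downward; lengths in m; the calibration is good to about 2 mm. A picture is of the moment at which its call begins. camera_info takes no time and is no camera call.
- job_done(): hands the job in, once; it reports no verdict.
The state is a dict: "t": time; "q": joint angles; "qd": joint speeds; "joint_efforts": joint torques, N m; "eef_pos": TCP position; "ee_rot": TCP orientation; "force": force on the tool from outside, world axes, zero at the start; "moment": the same for the moment, N m; "width": finger opening in m.
Only numpy, scipy, OpenCV 4.12 (cv2) and the standard library are available. Lean on these libraries where they do the work, as an engineer would, in place of code of your own. Each camera call takes 0.05 s, during which the arm holds its last target.

## Working session

There is one attempt and no reset: what is moved stays moved. The work goes in short steps, Python scripts to look and compute and a tool call to move; the robot and the scene stay as the last step left them, time stands still between calls to the robot, and variables do not carry over. Pictures are saved under pics/ and viewed, and the job is handed in when it is done.

Besides the shell and the picture viewer there is one more tool, called after "Request:" as name(argument=value, ...) on one line, values as JSON. move_arm: Moves the arm, as the interface text tells. Its arguments: {"type":"object","properties":{"rows":{"type":"array"},"force":{"type":"number"}},"required":["rows"]}

```bash
mkdir -p pics; cat > h.py <<'E'
from station import *
import numpy as np, cv2
E
python3 - <<'E'
from h import *
print(get_state())
for n in("scene","top"):
    f=grab_frame(n); cv2.imwrite(f"pics/{n}0.png",f)
    c=camera_info(n); print(n,c)
E
```

```text
{'t': 0.0, 'q': array([-9.82856111e-01,  3.59377953e-01,  1.10722201e-02, -3.84677252e-04,
       -1.22410242e+00, -2.88121869e-01]), 'qd': array([ 0.00065418, -0.00104617,  0.00103769, -0.0002138 , -0.00108447,
       -0.00281601]), 'joint_efforts': array([-5.91532680e-04, -5.82718420e+01,  2.93066293e+01,  6.99752122e+00,
        6.91661640e-03, -1.28777151e-04]), 'eef_pos': array([ 0.19920905, -0.64440674,  0.21742807]), 'ee_rot': array([ 3.13994450e+00, -1.11335786e-04, -2.84190522e+00]), 'force': array([ 0.00808483,  0.34801709, -0.2482352 ]), 'moment': array([0.01861204, 0.01892281, 0.01601908]), 'width': 0.08794879398742268}
scene {'camera_matrix': array([[466.73689209,   0.        , 256.02131089],
       [  0.        , 466.73689209, 196.98634916],
       [  0.        ,   0.        ,   1.        ]]), 'dist': array([-0.18333561,  0.        ,  0.        ,  0.        ,  0.        ]), 'world_from_camera': array([[-0.84138681, -0.27994595,  0.46227535, -0.08927433],
       [-0.54039184,  0.42520211, -0.7260715 ,  1.20385103],
       [ 0.00670032, -0.86071681, -0.50903996,  0.81480497],
       [ 0.        ,  0.        ,  0.        ,  1.        ]])}
top {'camera_matrix': array([[366.40676224,   0.        , 250.36575888],
       [  0.        , 366.40676224, 191.81684972],
       [  0.        ,   0.        ,   1.        ]]), 'dist': array([0.03042529, 0.        , 0.        , 0.        , 0.        ]), 'world_from_camera': array([[ 0.00770984, -0.99496177,  0.09995817,  0.44831401],
       [-0.99974832, -0.00556348,  0.02173359,  0.18451695],
       [-0.02106797, -0.10010057, -0.99475425,  1.16895778],
       [ 0.        ,  0.        ,  0.        ,  1.        ]])}
```

View pics/scene0.png

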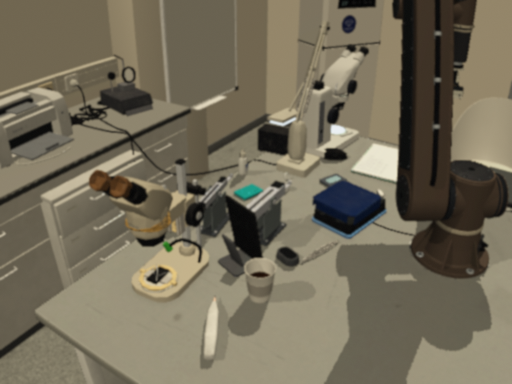

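View pics/top0.png

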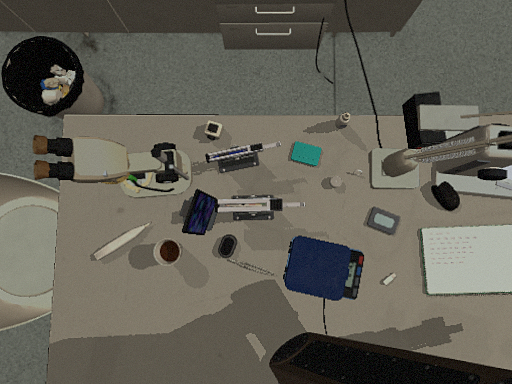

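```bash
python3 - <<'E'
from h import *
f=cv2.imread("pics/top0.png")
cv2.imwrite("pics/c1.png",cv2.resize(f[120:270,170:330],None,fx=5,fy=4*1,interpolation=cv2.INTER_CUBIC) if 0 else cv2.resize(f[125:245,175:335],None,fx=5,fy=5,interpolation=cv2.INTER_CUBIC))
cv2.imwrite("pics/c2.png",cv2.resize(f[140:300,285:415],None,fx=5,fy=5,interpolation=cv2.INTER_CUBIC)[:, :] [:600] if 0 else cv2.resize(f[190:300,330:410],None,fx=5,fy=5,interpolation=cv2.INTER_CUBIC))
g=cv2.imread("pics/scene0.png")
cv2.imwrite("pics/c3.png",cv2.resize(g[150:290,170:360],None,fx=4.2,fy=4.2,interpolation=cv2.INTER_CUBIC))
E
```

```text
(no output)
```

View pics/c1.png

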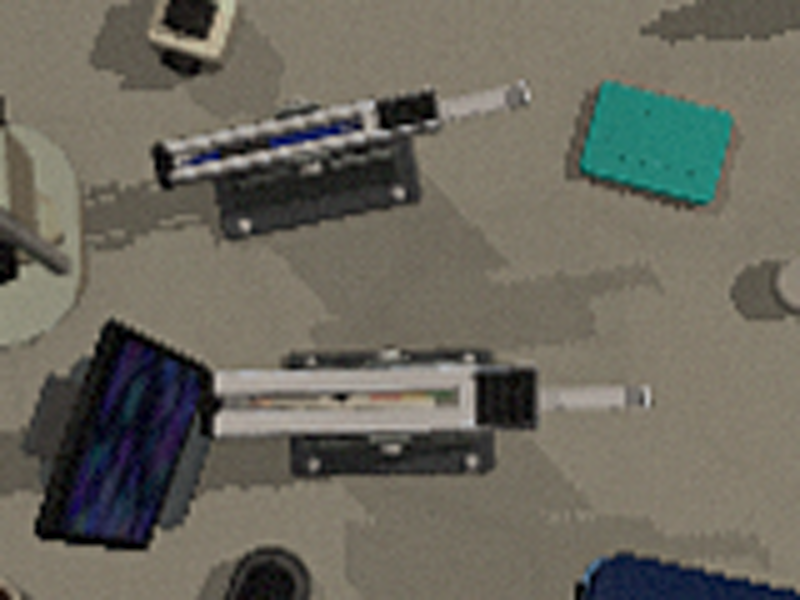

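View pics/c2.png

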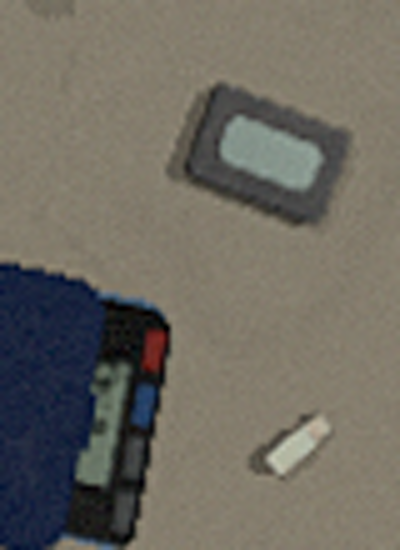

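View pics/c3.png

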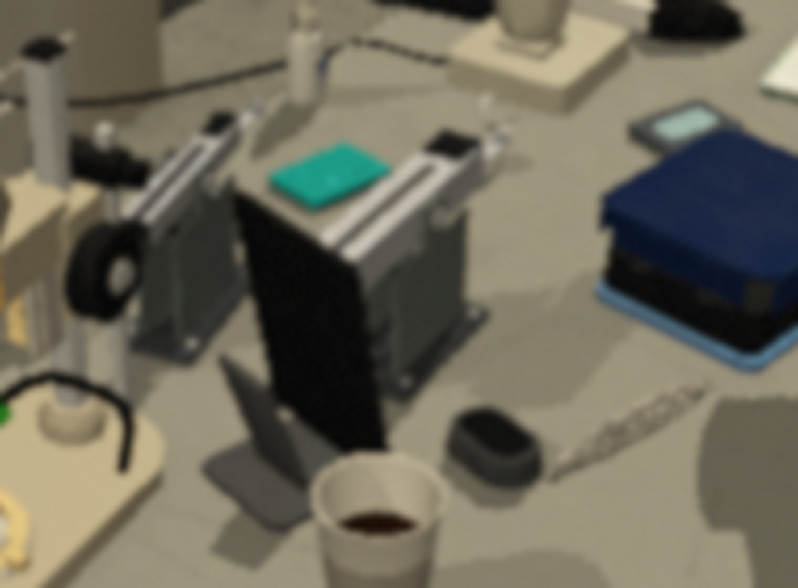

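```bash
cat >> h.py <<'E'
from scipy.spatial.transform import Rotation as Rn
def bp(n,uv,z):
    c=camera_info(n); T=c["world_from_camera"]
    p=cv2.undistortPoints(np.array(uv,float).reshape(-1,1,2),c["camera_matrix"],c["dist"]).reshape(-1,2)
    d=np.c_[p,np.ones(len(p))]@T[:3,:3].T
    return T[:3,3]+d*((z-T[2,3])/d[:,2])[:,None]
def pj(n,P):
    c=camera_info(n); T=np.linalg.inv(c["world_from_camera"])
    r=cv2.Rodrigues(T[:3,:3])[0]
    return cv2.projectPoints(np.array(P,float).reshape(-1,1,3),r,T[:3,3],c["camera_matrix"],c["dist"])[0].reshape(-1,2)
def cr(x,y,x0,y0,s): return [(x+.5)/s-.5+x0,(y+.5)/s-.5+y0]
# tube point: hinge H (x,y), yaw a (rotation of local frame: -y to mouth), tilt t; local rel to hinge
def tube(L,H,a,t):
    L=np.atleast_2d(np.array(L,float))
    return Rn.from_euler('z',a).apply(Rn.from_euler('x',t).apply(L))+[H[0],H[1],.115]
E
python3 - <<'E'
from h import *
C=lambda x,y:cr(x,y,175,125,5)
print("tube top", bp("top",[C(215,369),C(215,435),C(474,366),C(474,430)],.132)) 
print("pad", bp("top",[C(474,368),C(474,430),C(537,368),C(537,430)],.136))
print("lip", bp("top",[C(650,386),C(650,409)],.109))
S=lambda x,y:cr(x,y,330,190,5)
print("slate",bp("top",[S(213,82),S(350,132),S(310,226),S(187,170)],.010))
print("pale",bp("top",[S(232,115),S(325,148),S(308,193),S(220,160)],.010))
t=bp("top",[C(120,320),C(215,372),C(208,432),C(150,548),C(38,535)],.14);print("tablet",t)
print("slim",bp("top",[C(160,165),C(525,93)],.13))
E
```

```text
tube top [[0.53317183 0.30024983 0.132     ]
 [0.49564623 0.29961647 0.132     ]
 [0.53575586 0.15303044 0.132     ]
 [0.4994503  0.15294298 0.132     ]]
pad [[0.53428445 0.15314911 0.136     ]
 [0.49925305 0.15306478 0.136     ]
 [0.53449891 0.11761571 0.136     ]
 [0.49949712 0.11765407 0.136     ]]
lip [[0.52671307 0.05072895 0.109     ]
 [0.51340936 0.05082678 0.109     ]]
slate [[ 0.52222354 -0.17251374  0.01      ]
 [ 0.49163612 -0.25588124  0.01      ]
 [ 0.43319447 -0.22947843  0.01      ]
 [ 0.46710985 -0.15504095  0.01      ]]
pale [[ 0.5016393  -0.18369885  0.01      ]
 [ 0.48155171 -0.24024193  0.01      ]
 [ 0.45355283 -0.22892494  0.01      ]
 [ 0.47351292 -0.17553655  0.01      ]]
tablet [[0.56004596 0.35371521 0.14      ]
 [0.53081859 0.29932846 0.14      ]
 [0.49694228 0.30270132 0.14      ]
 [0.43191909 0.33404184 0.14      ]
 [0.43870777 0.39700788 0.14      ]]
slim [[0.65114575 0.33417745 0.13      ]
 [0.69400216 0.12403173 0.13      ]]
```

```bash
cat >> h.py <<'E'
def wire(H,a,t):
    B=lambda x,y0,y1,z0,z1:[[sx*x,y,z] for y in(y0,y1) for sx in(-1,1) for z in(z0,z1)]
    out=[]
    for b in (B(.018,-.085,.108,-.017,.017),B(.016,-.084,-.050,.017,.021),B(.006,-.150,-.147,-.014,-.006)):
        P=tube(b,H,a,t)
        for i in range(8):
            for k in(1,2,4):
                if i^k>i: out.append((P[i],P[i^k]))
    return out
def overlay(n,f,segs,box,s,fn,col=(0,0,255)):
    x0,y0,x1,y1=box
    g=cv2.resize(f[y0:y1,x0:x1],None,fx=s,fy=s,interpolation=cv2.INTER_CUBIC)
    for p,q in segs:
        uv=pj(n,[p,q]); uv=((uv-[x0,y0]+.5)*s-.5)
        cv2.line(g,tuple(int(v) for v in uv[0].round()),tuple(int(v) for v in uv[1].round()),col,1)
    cv2.imwrite(fn,g)
E
python3 - <<'E'
from h import *
H,a=(.5154,.2024),.0227
sl=np.array([.4785,-.2045]);
d=bp("top",[cr(232,115,330,190,5),cr(325,148,330,190,5),cr(308,193,330,190,5),cr(220,160,330,190,5)],.01)
print(d.mean(0))
u=(d[1]+d[2]-d[0]-d[3])[:2]; yaw=np.arctan2(-u[0]*-1,u[1]*-1);ya=np.arctan2(u[0],-u[1]);print(u,np.degrees(ya)) 
e=-u/np.linalg.norm(u); n=np.array([e[1],-e[0]]); c=d.mean(0)[:2]; c=np.array([.4785,-.2055])
K=[np.r_[c+sx*n*.031+sy*e*.044,.01] for sx,sy in((-1,-1),(-1,1),(1,1),(1,-1))]
sg=[(K[i],K[(i+1)%4]) for i in range(4)]
overlay("top",cv2.imread("pics/top0.png"),wire(H,a,0)+sg,(200,160,420,250),3.6,"pics/o1.png")
overlay("scene",cv2.imread("pics/scene0.png"),wire(H,a,0)+sg,(210,150,370,260),5,"pics/o2.png")
E
```

```text
[ 0.47756419 -0.20710057  0.01      ]
[-0.04004769 -0.10993146] -20.016523821459607
```

View pics/o1.png

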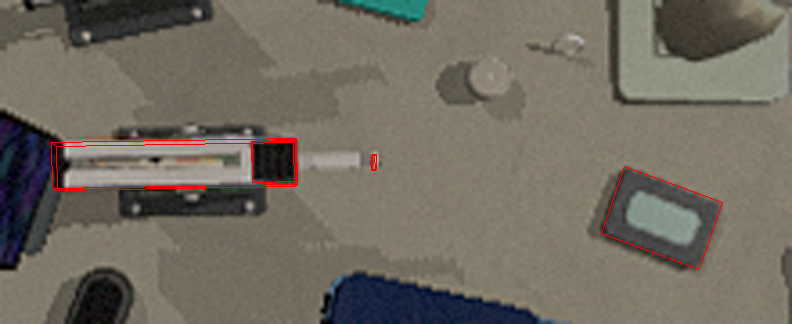

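View pics/o2.png

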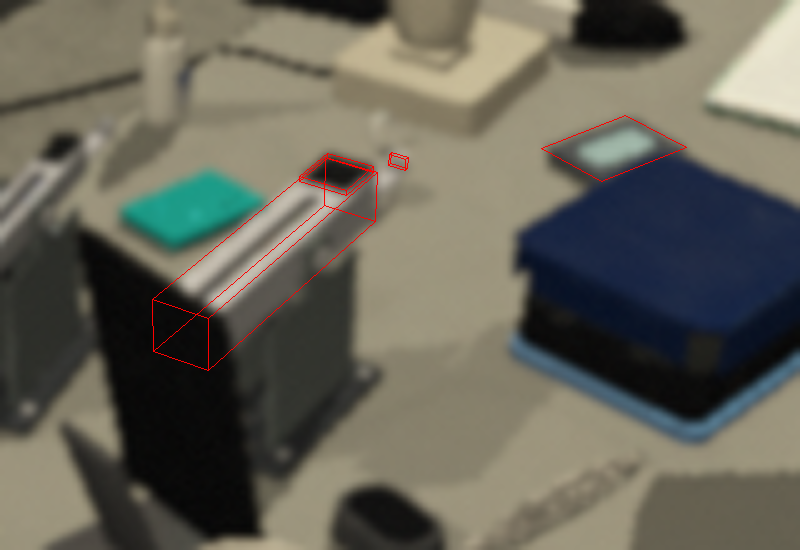

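```bash
python3 - <<'E'
from h import *
f=cv2.imread("pics/top0.png"); g=cv2.imread("pics/scene0.png")
cv2.imwrite("pics/c4.png",cv2.resize(f[90:310,260:420],None,fx=2.7*1,fy=2.7,interpolation=cv2.INTER_CUBIC))
cv2.imwrite("pics/c5.png",cv2.resize(g[120:240,220:400],None,fx=4.4,fy=4.4,interpolation=cv2.INTER_CUBIC))
for n,uv in dict(cyl=(336,183),bottle=(345,118),hook=(353,172),lampNW=(370,150),lampSW=(370,188),lampSE=(418,187),navyL=(285,290),navyT=(295,236),navyTR=(345,247),navyR=(362,255)).items():
    print(n,[bp("top",[uv],z)[0,:2].round(3).tolist() for z in(0,.05,.1)])
def tri(a,b):
    # a in top, b in scene: closest approach
    o=[];d=[]
    for n,uv in(("top",a),("scene",b)):
        p=bp(n,[uv],0)[0];q=bp(n,[uv],.1)[0];o.append(p);d.append(q-p)
    A=np.c_[d[0],-d[1]];s=np.linalg.lstsq(A,o[1]-o[0],rcond=None)[0]
    P=o[0]+s[0]*d[0];Q=o[1]+s[1]*d[1];return (P+Q)/2,np.linalg.norm(P-Q)
print(tri((345,114),(242,152)))
E
```

```text
cyl [[0.596, -0.063], [0.589, -0.053], [0.583, -0.042]]
bottle [[0.808, -0.095], [0.793, -0.083], [0.777, -0.071]]
hook [[0.631, -0.118], [0.623, -0.105], [0.616, -0.092]]
lampNW [[0.703, -0.173], [0.692, -0.158], [0.681, -0.142]]
lampSW [[0.58, -0.17], [0.574, -0.155], [0.569, -0.14]]
lampSE [[0.584, -0.32], [0.578, -0.298], [0.572, -0.277]]
navyL [[0.26, 0.1], [0.268, 0.104], [0.276, 0.107]]
navyT [[0.426, 0.068], [0.427, 0.073], [0.428, 0.078]]
navyTR [[0.394, -0.088], [0.396, -0.076], [0.398, -0.065]]
navyR [[0.37, -0.14], [0.373, -0.126], [0.376, -0.112]]
(array([ 0.79081771, -0.07548845,  0.08841273]), np.float64(0.0054452073227254))
```

View pics/c4.png

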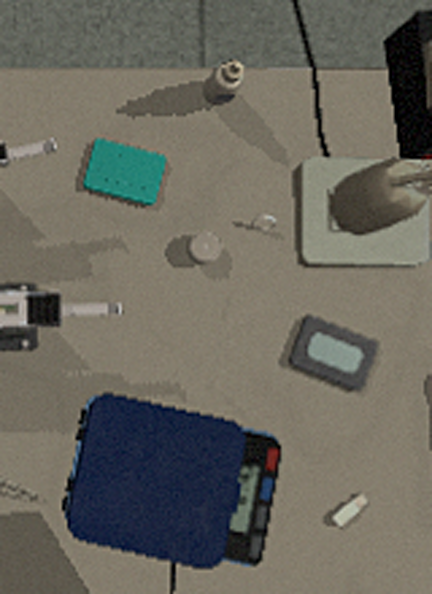

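View pics/c5.png

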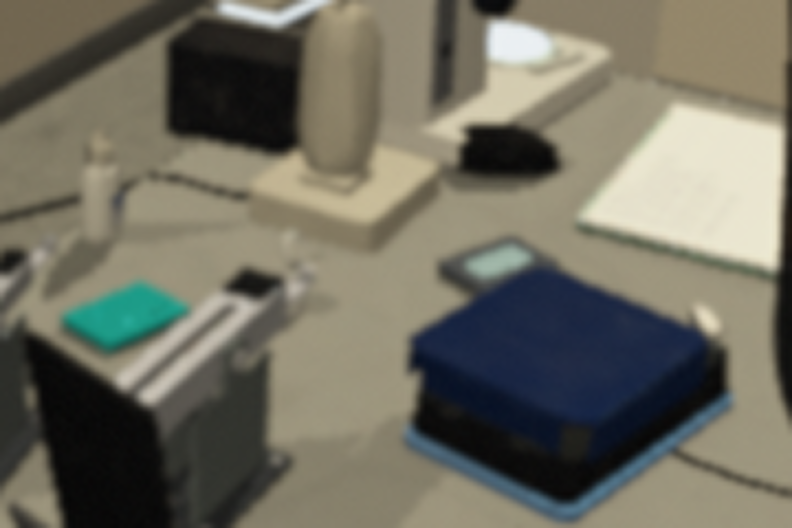

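```bash
python3 - <<'E'
from h import *
def tri(a,b):
    o=[];d=[]
    for n,uv in(("top",a),("scene",b)):
        p=bp(n,[uv],0)[0];q=bp(n,[uv],.1)[0];o.append(p);d.append(q-p)
    A=np.c_[d[0],-d[1]];s=np.linalg.lstsq(A,o[1]-o[0],rcond=None)[0]
    P=o[0]+s[0]*d[0];Q=o[1]+s[1]*d[1];return ((P+Q)/2).round(3),np.linalg.norm(P-Q).round(3)
for z in(0,.1,.2,.3,.4,.5,.6):print(z,pj("top",[[.64,-.24,z]]).round(0),pj("scene",[[.64,-.24,z]]).round(0))
print(tri((502,133),(327,25)),tri((415,160),(303,120)))
f=cv2.imread("pics/top0.png"); g=cv2.imread("pics/scene0.png")
cv2.imwrite("pics/c6.png",np.hstack([cv2.resize(f[80:240,360:512],(480,505)),cv2.resize(g[0:185,240:352],(306,505))]))
E
```

```text
0 [[392. 169.]] [[298. 167.]]
0.1 [[404. 164.]] [[299. 143.]]
0.2 [[419. 157.]] [[300. 118.]]
0.3 [[438. 149.]] [[302.  92.]]
0.4 [[462. 139.]] [[303.  65.]]
0.5 [[492. 125.]] [[304.  36.]]
0.6 [[534. 107.]] [[306.   6.]]
(array([ 0.589, -0.239,  0.544]), np.float64(0.055)) (array([ 0.629, -0.231,  0.198]), np.float64(0.008))
```

View pics/c6.png

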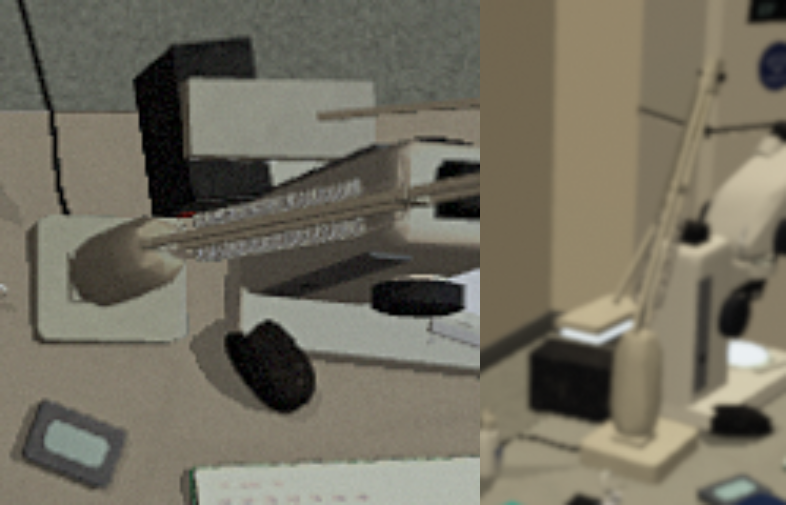

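Request:
move_arm(rows=[{"delta_pos": [2.4, 3.9, 0.5], "delta_rot": [0, 0, 7.4], "hand": 0}, {"delta_pos": [2.4, 3.9, 0.5], "delta_rot": [0, 0, 7.4], "hand": 0}, {"delta_pos": [2.4, 3.9, 0.5], "delta_rot": [0, 0, 7.4], "hand": 0}, {"delta_pos": [2.4, 3.9, 0.5], "delta_rot": [0, 0, 7.4], "hand": 0}, {"delta_pos": [2.4, 3.9, 0.5], "delta_rot": [0, 0, 7.4], "hand": 0}, {"delta_pos": [2.4, 3.9, 0.5], "delta_rot": [0, 0, 7.4], "hand": 0}, {"delta_pos": [2.4, 3.9, 0.5], "delta_rot": [0, 0, 7.4], "hand": 0}, {"delta_pos": [2.4, 3.9, 0.5], "delta_rot": [0, 0, 7.4], "hand": 0}, {"delta_pos": [2.4, 3.9, 0.5], "delta_rot": [0, 0, 7.4], "hand": 0}, {"delta_pos": [2.4, 3.9, 0.5], "delta_rot": [0, 0, 7.4], "hand": 0}])

```text
t: 1.1
eef_pos: [0.4397, -0.2531, 0.2685]
ee_rot: [-3.142, 0.0, -1.545]
force: [1.1, -0.4, 0.3]
width: 0.0128
```

Request:
move_arm(rows=[{"delta_pos": [0.8, 4.3, 0], "delta_rot": [0, 0, 0], "hand": 0}, {"delta_pos": [0.9, 4.3, 0], "delta_rot": [0, 0, 0], "hand": 0}, {"delta_pos": [0.9, 4.3, 0], "delta_rot": [0, 0, 0], "hand": 0}, {"delta_pos": [0.9, 4.3, 0], "delta_rot": [0, 0, 0], "hand": 0}, {"delta_pos": [0.9, 4.3, -0.5], "delta_rot": [0, 0, 0], "hand": 0}, {"delta_pos": [0.9, 4.3, -1.5], "delta_rot": [0, 0, 0], "hand": 0}, {"delta_pos": [0.9, 4.3, -2], "delta_rot": [0, 0, 0], "hand": 0}, {"delta_pos": [0.9, 4.3, -2], "delta_rot": [0, 0, 0], "hand": 0}, {"delta_pos": [0.6, 4.3, -2], "delta_rot": [0, 0, 0], "hand": 0}, {"delta_pos": [0, 0, -1], "delta_rot": [0, 0, 0], "hand": 0}])

```text
t: 2.1
eef_pos: [0.5161, 0.1358, 0.176]
ee_rot: [3.14, -0.001, -1.547]
force: [-0.5, -0.6, 0.3]
width: 0.0007
```

Request:
move_arm(rows=[{"delta_pos": [0, 0, -1], "delta_rot": [0, 0, 0], "hand": 0}, {"delta_pos": [0, 0, -0.5], "delta_rot": [0, 0, 0], "hand": 0}, {"delta_pos": [0, 0, -0.5], "delta_rot": [0, 0, 0], "hand": 0}, {"delta_pos": [0, 0, -0.4], "delta_rot": [0, 0, 0], "hand": 0}, {"delta_pos": [0, 0, -0.4], "delta_rot": [0, 0, 0], "hand": 0}, {"delta_pos": [0, 0, -0.4], "delta_rot": [0, 0, 0], "hand": 0}, {"delta_pos": [0, 0, -0.4], "delta_rot": [0, 0, 0], "hand": 0}, {"delta_pos": [0, 0, -0.4], "delta_rot": [0, 0, 0], "hand": 0}, {"delta_pos": [0, 0, 0], "delta_rot": [0, 0, 0], "hand": 0}, {"delta_pos": [0, 0, 0], "delta_rot": [0, 0, 0], "hand": 0}])

```text
t: 3.1
eef_pos: [0.5164, 0.1321, 0.1383]
ee_rot: [3.142, -0.0, -1.55]
force: [0.7, -0.7, 1.0]
width: 0.0005
```

```bash
python3 - <<'E'
from h import *
s=get_state();print(s['t'],s['eef_pos'],s['force'],s['q'])
for n,b in(("top",(200,150,330,250)),("scene",(210,130,350,250))):
    f=grab_frame(n); cv2.imwrite(f"pics/{n}1.png",f); overlay(n,f,[],b,5,f"pics/{n}1c.png")
E
```

```text
3.1 [0.51635719 0.13212657 0.13831322] [ 0.65766317 -0.68243749  0.95155541] [ 6.18681900e-01  1.94977263e-01 -4.12080835e-01  9.90557510e-05
 -9.63894599e-01 -5.98121203e-01]
```

View pics/top1c.png

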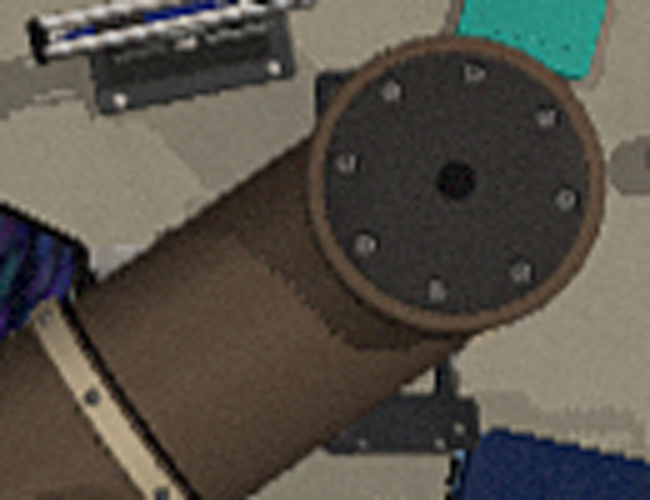

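View pics/scene1c.png

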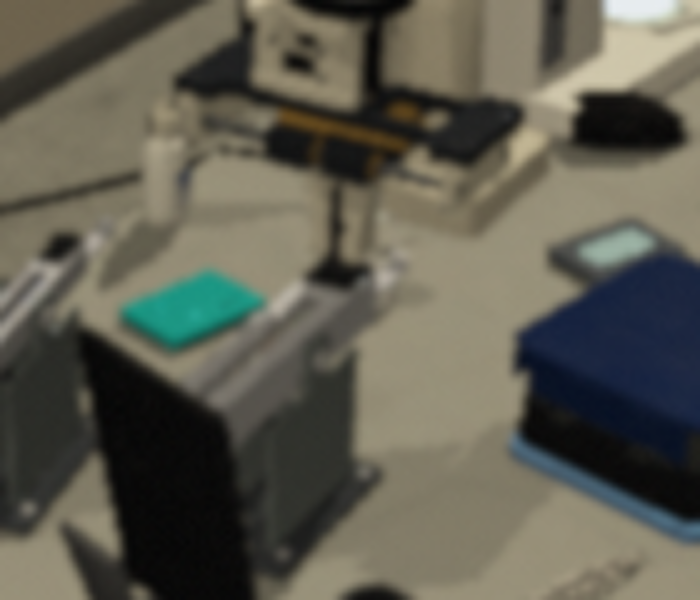

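```bash
python3 - <<'E'
from h import *
f=cv2.imread("pics/scene1.png")
for t in(.2,.33): overlay("scene",f,wire((.5154,.2024),.0227,t),(230,140,330,260),5,f"pics/s1_{int(t*100)}.png")
a=cv2.imread("pics/s1_20.png");b=cv2.imread("pics/s1_33.png");cv2.imwrite("pics/s1.png",cv2.resize(np.hstack([a,b]),None,fx=.8,fy=.8))
E
```

```text
(no output)
```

View pics/s1.png

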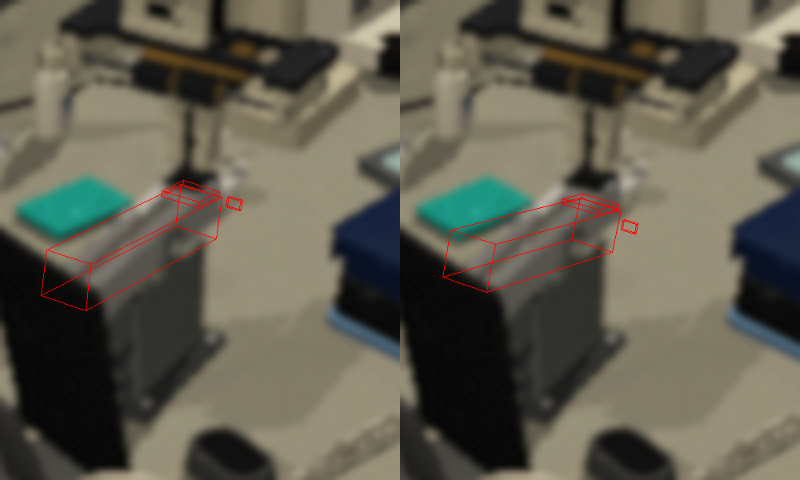

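```bash
python3 - <<'E'
from h import *
f=cv2.imread("pics/scene1.png"); H,a=(.5154,.2024),.0227
T=np.array([.5164,.1321,.1163])
seg=[(T+[-.02,0,0],T+[.02,0,0]),(T,T+[0,0,.06]),(T+[0,-.0095,0],T+[0,.0095,0])]
out=[]
for t in(0.,.1): 
  overlay("scene",f,wire(H,a,t)+seg,(230,140,330,240),8,f"pics/x.png");out.append(cv2.imread("pics/x.png"))
cv2.imwrite("pics/s2.png",cv2.resize(np.hstack(out),(800,400)))
out=[]
for n,b in (("scene0",(230,140,330,240)),("scene1",(230,140,330,240))): 
  g=cv2.imread(f"pics/{n}.png"); out.append(cv2.resize(g[140:240,230:330],None,fx=4,fy=4,interpolation=cv2.INTER_CUBIC))
cv2.imwrite("pics/s3.png",np.hstack(out))
E
```

```text
(no output)
```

View pics/s2.png

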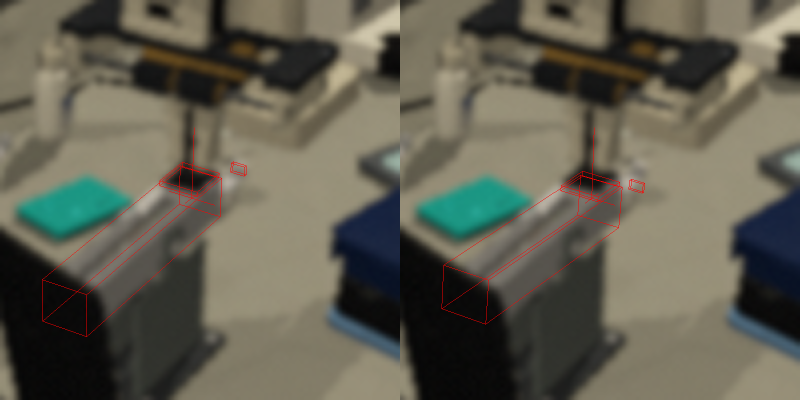

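View pics/s3.png

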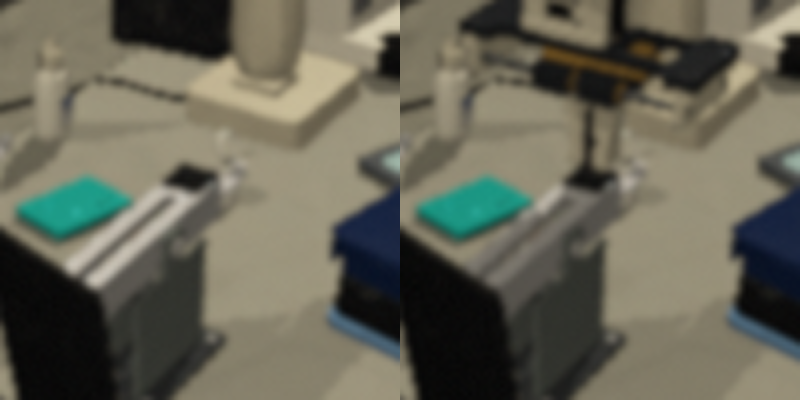

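```bash
python3 - <<'E'
from h import *
s=get_state(); print(s['t'],s['eef_pos'],s['force'],s['joint_efforts'].round(2))
f=grab_frame("scene"); cv2.imwrite("pics/scene2.png",f)
R=Rn.from_euler('xyz',s['ee_rot']).as_matrix(); p=s['eef_pos']
W=lambda x,y,z:p+R@np.array([x,y,z])
seg=[]
for z in(.022,):
    c=[W(-.0095,-.021,z),W(.0095,-.021,z),W(.0095,.021,z),W(-.0095,.021,z)]; seg+=[(c[i],c[(i+1)%4]) for i in range(4)]
z=-.044; c=[W(-.039,-.0965,z),W(.039,-.0965,z),W(.039,.0965,z),W(-.039,.0965,z)]; seg+=[(c[i],c[(i+1)%4]) for i in range(4)]
seg.append((W(0,0,.022),W(0,0,-.044)))
overlay("scene",f,seg,(235,110,335,210),6,"pics/s4.png")
E
```

```text
3.2 [0.51642944 0.1322298  0.13851592] [ 0.47888105 -0.66755356  0.77968482] [-2.000e-02 -4.139e+01  2.551e+01  6.100e+00 -2.000e-02 -0.000e+00]
```

View pics/s4.png

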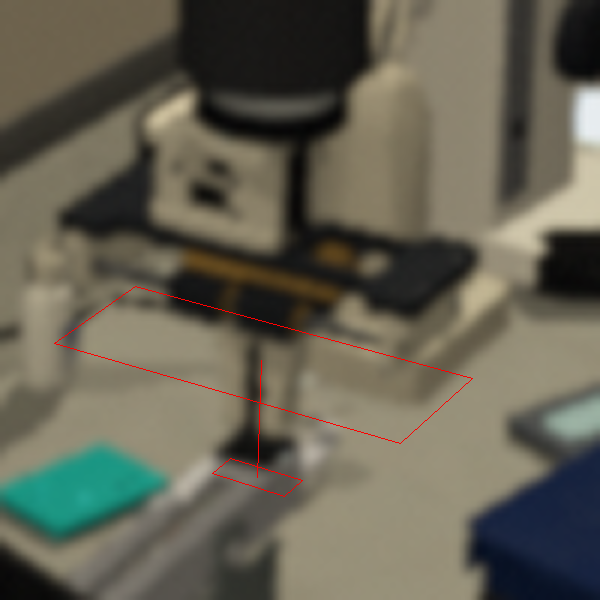

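```bash
python3 - <<'E'
from h import *
for z in(.2,.3,.4,.45,.5): print(z,pj("top",[[.5164,.1322,z]]).round(1),pj("top",[[.535,.105,z]]).round(1), pj("scene",[[.5164,.1322,z]]).round(1))
g=cv2.imread("pics/scene2.png")
cv2.imwrite("pics/s5.png",cv2.resize(g[60:200,220:340],None,fx=4.2,fy=4.2,interpolation=cv2.INTER_CUBIC))
cv2.imwrite("pics/s6.png",cv2.resize(g[155:215,250:310],None,fx=10,fy=10,interpolation=cv2.INTER_CUBIC))
E
```

```text
0.2 [[278.1 203. ]] [[288.3 196. ]] [[278.3 164.3]]
0.3 [[280.3 200. ]] [[291.8 192.3]] [[279.3 132.9]]
0.4 [[283.2 196.3]] [[296.1 187.6]] [[280.3  99.2]]
0.45 [[284.9 194.1]] [[298.8 184.8]] [[280.9  81.6]]
0.5 [[286.9 191.5]] [[301.8 181.5]] [[281.4  63.4]]
```

View pics/s6.png

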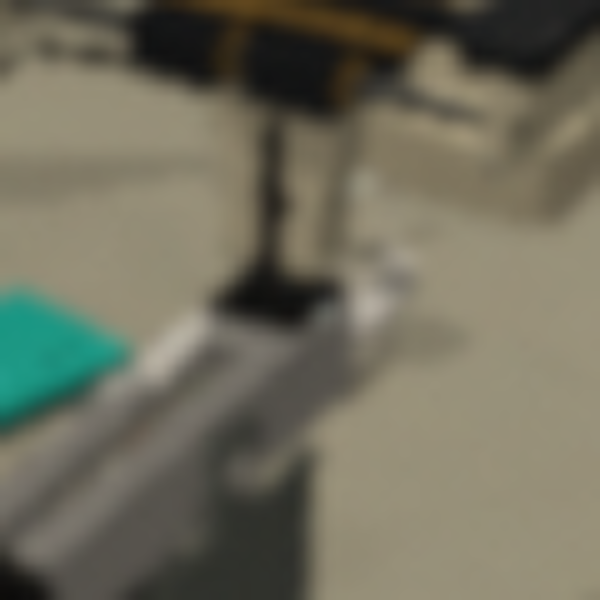

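View pics/top1.png

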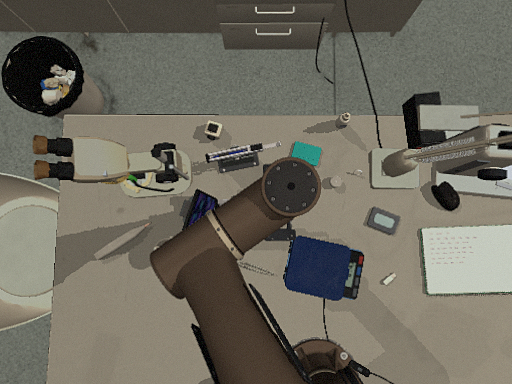

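```bash
python3 - <<'E'
from h import *
print(bp("scene",[(279,183.5),(279,182)],.136),bp("scene",[(277.5,180.7),(278.7,188)],.136))
# flange size check
s=get_state();print(s['ee_rot'],s['width'])
E
```

```text
[[0.5125006  0.13057735 0.136     ]
 [0.51723291 0.1224684  0.136     ]] [[0.52518856 0.11788438 0.136     ]
 [0.49936599 0.15484095 0.136     ]]
[-3.14124384e+00  1.56149889e-04 -1.55011965e+00] 0.00027992471916934894
```

Request:
move_arm(rows=[{"delta_pos": [0, 0, -0.2], "delta_rot": [0, 0, 0], "hand": 0}, {"delta_pos": [0, 0, -0.2], "delta_rot": [0, 0, 0], "hand": 0}, {"delta_pos": [0, 0, -0.2], "delta_rot": [0, 0, 0], "hand": 0}, {"delta_pos": [0, 0, -0.2], "delta_rot": [0, 0, 0], "hand": 0}, {"delta_pos": [0, 0, -0.2], "delta_rot": [0, 0, 0], "hand": 0}, {"delta_pos": [0, 0, -0.2], "delta_rot": [0, 0, 0], "hand": 0}, {"delta_pos": [0, 0, 0], "delta_rot": [0, 0, 0], "hand": 0}, {"delta_pos": [0, 0, 0], "delta_rot": [0, 0, 0], "hand": 0}, {"delta_pos": [0, 0, 0], "delta_rot": [0, 0, 0], "hand": 0}, {"delta_pos": [0, 0, 0], "delta_rot": [0, 0, 0], "hand": 0}])

```text
t: 4.25
eef_pos: [0.5163, 0.1323, 0.1264]
ee_rot: [-3.142, 0.0, -1.55]
force: [0.4, -0.6, -0.4]
width: 0.0002
```

```bash
python3 - <<'E'
from h import *
s=get_state(); print(s['t'],s['eef_pos'],s['force'])
f=grab_frame("scene"); cv2.imwrite("pics/scene3.png",f)
overlay("scene",f,[],(230,130,330,230),6,"pics/s7.png")
E
```

```text
4.25 [0.51632319 0.13227491 0.12635343] [ 0.37324367 -0.56717081 -0.41232169]
```

View pics/s7.png

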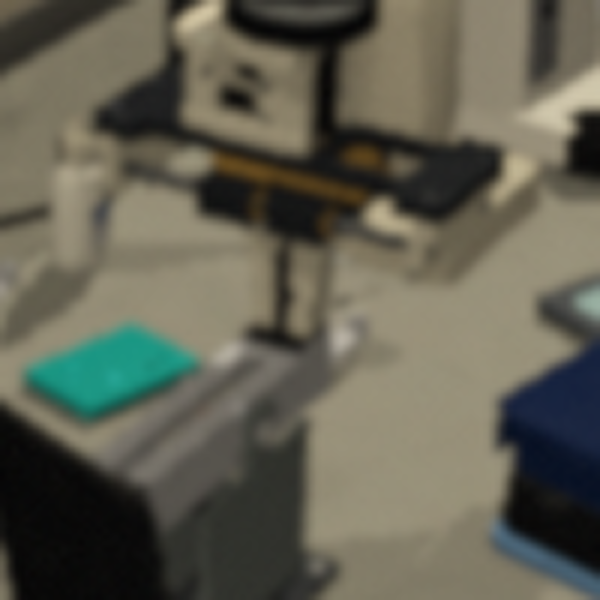

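```bash
python3 - <<'E'
from h import *
o=[cv2.resize(cv2.imread(f"pics/{n}.png")[165:215,255:305],(400,400),interpolation=cv2.INTER_CUBIC) for n in("scene0","scene3")]
g=np.hstack(o); g=cv2.convertScaleAbs(g,alpha=1.3,beta=10)
cv2.imwrite("pics/s8.png",g)
E
```

```text
(no output)
```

View pics/s8.png

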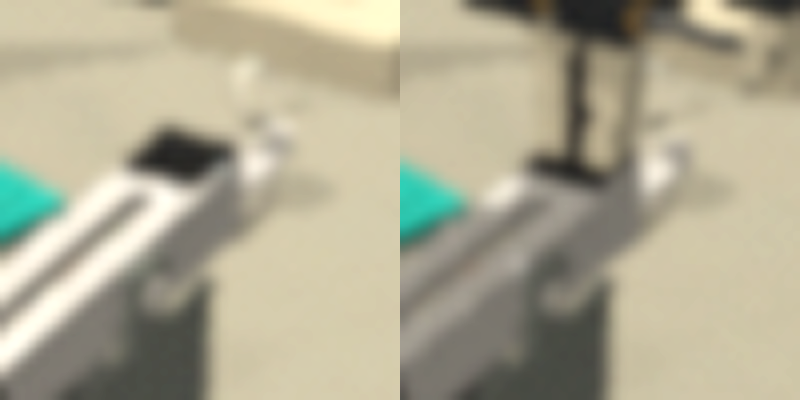

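Request:
move_arm(rows=[{"delta_pos": [0, 0, -0.3], "delta_rot": [0, 0, 0], "hand": 0}, {"delta_pos": [0, 0, -0.3], "delta_rot": [0, 0, 0], "hand": 0}, {"delta_pos": [0, 0, -0.3], "delta_rot": [0, 0, 0], "hand": 0}, {"delta_pos": [0, 0, -0.3], "delta_rot": [0, 0, 0], "hand": 0}, {"delta_pos": [0, 0, -0.3], "delta_rot": [0, 0, 0], "hand": 0}, {"delta_pos": [0, 0, 0], "delta_rot": [0, 0, 0], "hand": 0}, {"delta_pos": [0, 0, 0], "delta_rot": [0, 0, 0], "hand": 0}, {"delta_pos": [0, 0, 0], "delta_rot": [0, 0, 0], "hand": 0}, {"delta_pos": [0, 0, 0], "delta_rot": [0, 0, 0], "hand": 0}, {"delta_pos": [0, 0, 0], "delta_rot": [0, 0, 0], "hand": 0}])

```text
t: 5.3
eef_pos: [0.5163, 0.1324, 0.1114]
ee_rot: [-3.141, 0.0, -1.55]
force: [0.1, -0.8, 0.0]
width: 0.0004
```

```bash
python3 - <<'E'
from h import *
s=get_state(); print(s['t'],s['eef_pos'],s['force'])
f=grab_frame("scene"); cv2.imwrite("pics/scene4.png",f)
H,a=(.5154,.2024),.0227
out=[]
for t in (None,.1,.2,.3):
  overlay("scene",f,wire(H,a,t)if t else [],(230,150,330,250),4,"pics/x.png");out.append(cv2.imread("pics/x.png"))
cv2.imwrite("pics/s9.png",cv2.resize(np.vstack([np.hstack(out[:2]),np.hstack(out[2:])]),(600,600)))
E
```

```text
5.3 [0.51631643 0.13240268 0.1113559 ] [ 0.09546    -0.81406153  0.0105911 ]
```

View pics/s9.png

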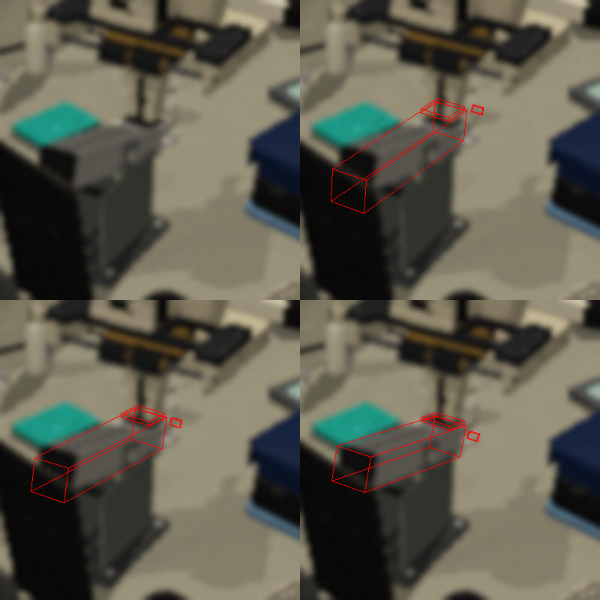

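Request:
move_arm(rows=[{"delta_pos": [0, 0, -0.3], "delta_rot": [0, 0, 0], "hand": 0}, {"delta_pos": [0, 0, -0.3], "delta_rot": [0, 0, 0], "hand": 0}, {"delta_pos": [0, 0, -0.3], "delta_rot": [0, 0, 0], "hand": 0}, {"delta_pos": [0, 0, 0], "delta_rot": [0, 0, 0], "hand": 0}, {"delta_pos": [0, 0, 0], "delta_rot": [0, 0, 0], "hand": 0}, {"delta_pos": [0, 0, 0], "delta_rot": [0, 0, 0], "hand": 0}, {"delta_pos": [0, 0, 0], "delta_rot": [0, 0, 0], "hand": 0}, {"delta_pos": [0, 0, 0], "delta_rot": [0, 0, 0], "hand": 0}, {"delta_pos": [0, 0, 0], "delta_rot": [0, 0, 0], "hand": 0}, {"delta_pos": [0, 0, 0], "delta_rot": [0, 0, 0], "hand": 0}])

```text
t: 6.35
eef_pos: [0.5163, 0.1321, 0.1024]
ee_rot: [-3.142, 0.0, -1.55]
force: [0.8, -0.2, 0.4]
width: 0.0004
```

```bash
python3 - <<'E'
from h import *
s=get_state(); print(s['t'],s['eef_pos'],s['force'])
f=grab_frame("scene"); cv2.imwrite("pics/scene5.png",f)
H,a=(.5154,.2024),.0227
out=[]
for t in (None,.35,.42,.5):
  overlay("scene",f,wire(H,a,t)if t else [],(240,150,320,230),5,"pics/x.png");out.append(cv2.imread("pics/x.png"))
cv2.imwrite("pics/s10.png",cv2.resize(np.vstack([np.hstack(out[:2]),np.hstack(out[2:])]),(600,600)))
E
```

```text
6.35 [0.51632055 0.13213302 0.10238639] [ 0.76833157 -0.16714731  0.38662988]
```

View pics/s10.png

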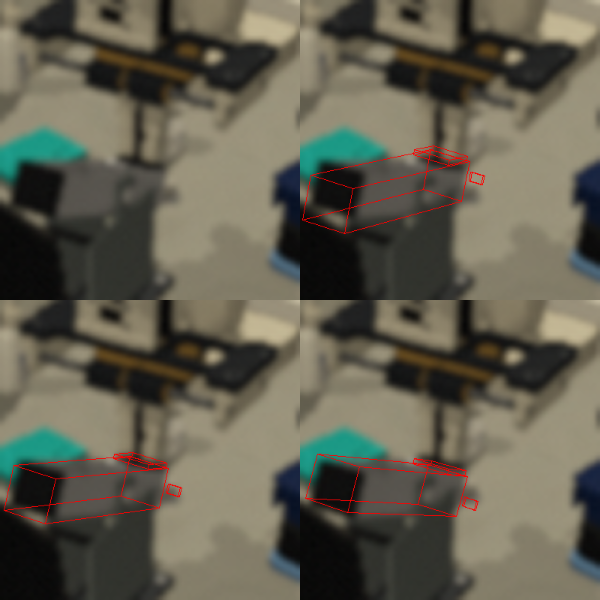

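Request:
move_arm(rows=[{"delta_pos": [0, 0, 3], "delta_rot": [0, 0, 0], "hand": 0}, {"delta_pos": [0, 0, 4], "delta_rot": [0, 0, 0], "hand": 0}, {"delta_pos": [0, -2, 4], "delta_rot": [0, 0, 0], "hand": 3}, {"delta_pos": [-1, -4.5, 1], "delta_rot": [0, 0, 0], "hand": 6}, {"delta_pos": [-1, -4.5, 0], "delta_rot": [0, 0, 0], "hand": 6}, {"delta_pos": [-1, -4.5, 0], "delta_rot": [0, 0, 0], "hand": 6}, {"delta_pos": [-1, -4.5, 0], "delta_rot": [0, 0, 0], "hand": 6}, {"delta_pos": [-1, -4.5, 0], "delta_rot": [0, 0, 0], "hand": 6}, {"delta_pos": [-1, -4.5, 0], "delta_rot": [0, 0, 0], "hand": 6}, {"delta_pos": [0, 0, 0], "delta_rot": [0, 0, 0], "hand": 6}])

```text
t: 7.4
eef_pos: [0.4546, -0.1618, 0.2224]
ee_rot: [3.141, -0.0, -1.555]
force: [0.3, 0.6, -0.2]
width: 0.0572
```

```bash
python3 - <<'E'
from h import *
s=get_state(); print(s['t'],s['eef_pos'],s['force'],s['width'])
for n,b in(("top",(195,150,355,270)),("scene",(230,90,360,220))):
    f=grab_frame(n); cv2.imwrite(f"pics/{n}6.png",f); overlay(n,f,[],b,4.6,f"pics/{n}6c.png")
E
```

```text
7.4 [ 0.45463972 -0.16178611  0.22241389] [ 0.31015038  0.63069979 -0.16192841] 0.0571572587896454
```

View pics/top6c.png

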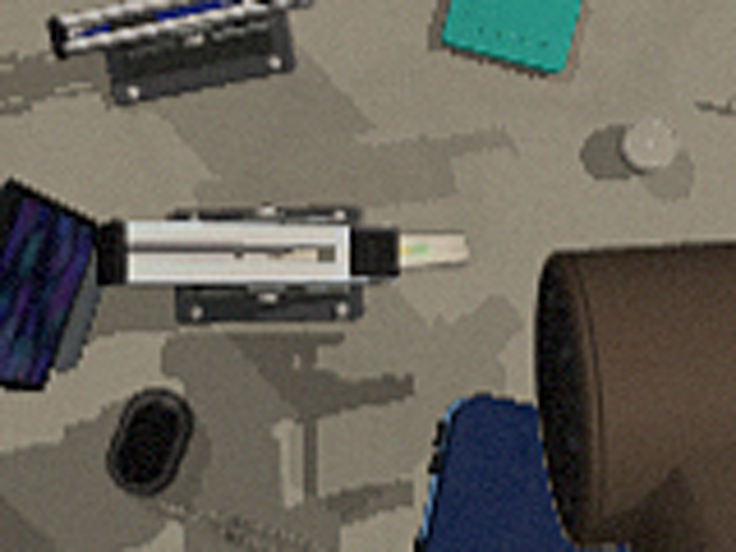

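View pics/scene6c.png

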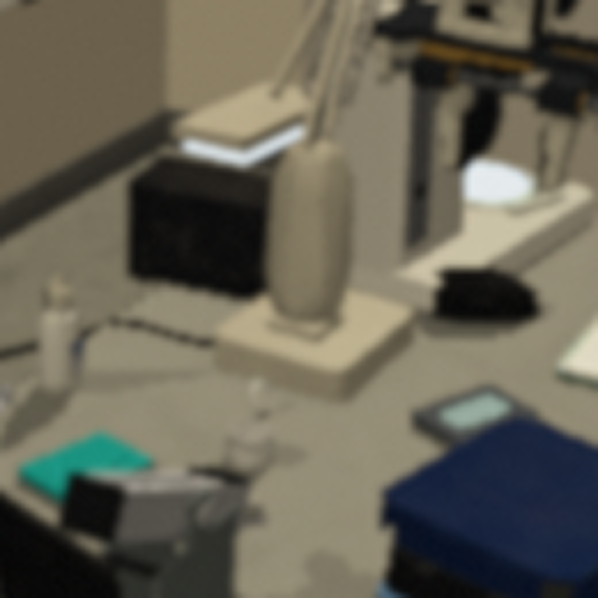

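```bash
python3 - <<'E'
from h import *
for z in(.18,.2,.22,.24): print(z,pj("scene",[[.4546+.0286,-.1618,z],[.4546-.0286,-.1618,z],[.4546,-.1618,z]]).round(1).tolist())
f=cv2.imread("pics/scene6.png");cv2.imwrite("pics/s11.png",cv2.resize(f[70:150,300:380],None,fx=7,fy=7,interpolation=cv2.INTER_CUBIC))
g=cv2.imread("pics/top6.png"); H,a=(.5154,.2024),.0227
out=[]
for t in(.40,.45,.5):
    overlay("top",g,wire(H,a,t),(205,185,315,225),7,"pics/x.png"); out.append(cv2.imread("pics/x.png"))
cv2.imwrite("pics/s12.png",cv2.resize(np.vstack(out),None,fx=.71,fy=.71))
E
```

```text
0.18 [[330.0, 139.9], [345.4, 143.8], [337.6, 141.9]]
0.2 [[330.4, 134.5], [346.0, 138.3], [338.2, 136.4]]
0.22 [[330.9, 129.0], [346.6, 132.8], [338.7, 130.9]]
0.24 [[331.4, 123.5], [347.1, 127.2], [339.2, 125.3]]
```

View pics/s11.png

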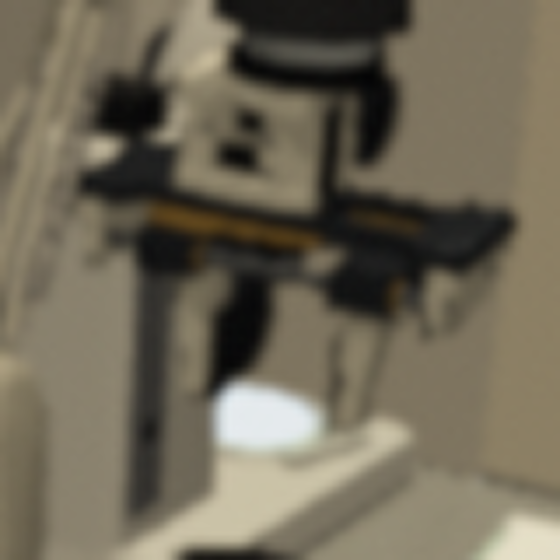

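View pics/s12.png

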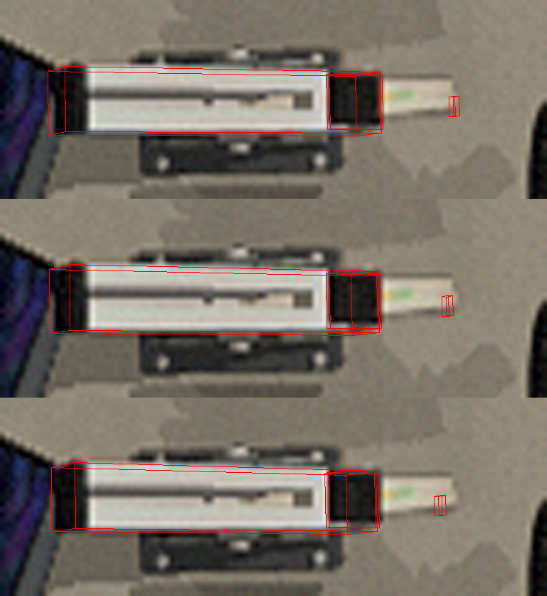

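```bash
python3 - <<'E'
from h import *
g=cv2.imread("pics/top6.png"); H,a=(.5154,.2024),.0227
def tw(t,dx,dy=0,yaw=0):
    L=np.array([[sx*.0115,y,z] for y in(0,.154) for sx in(-1,1) for z in(-.014,.004)]); 
    L=L*1.0; L=Rn.from_euler('z',yaw).apply(L)+[dx,-.147+dy,0]
    P=tube(L,H,a,t); return [(P[i],P[i^k]) for i in range(8) for k in(1,2,4) if i^k>i]
out=[]
for t,dx in((.42,.003),(.45,.003),(.48,.003)):
    overlay("top",g,wire(H,a,t)[12:]+tw(t,dx),(260,185,315,225),11,"pics/x.png"); out.append(cv2.imread("pics/x.png"))
overlay("top",g,[],(260,185,315,225),11,"pics/x.png");out.append(cv2.imread("pics/x.png"))
cv2.imwrite("pics/s13.png",cv2.resize(np.vstack([np.hstack(out[:2]),np.hstack(out[2:])]),None,fx=.65,fy=.65))
E
```

```text
(no output)
```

View pics/s13.png

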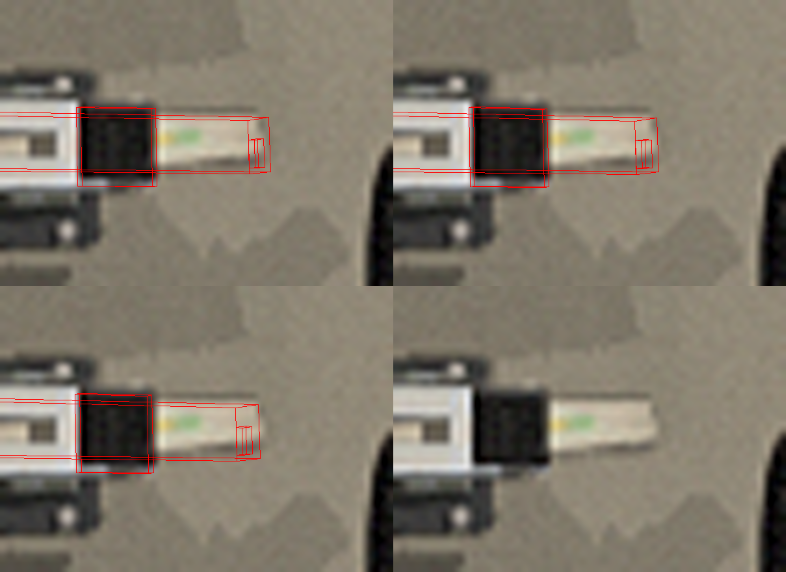

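Request:
move_arm(rows=[{"delta_pos": [0.7, 3, 0], "delta_rot": [2.6, 0, 0], "hand": 6}, {"delta_pos": [0.7, 3, 0], "delta_rot": [2.6, 0, 0], "hand": 6}, {"delta_pos": [0.7, 3, 0], "delta_rot": [2.6, 0, 0], "hand": 6}, {"delta_pos": [0.7, 3, 0], "delta_rot": [2.6, 0, 0], "hand": 6}, {"delta_pos": [0.7, 3, 0], "delta_rot": [2.6, 0, 0], "hand": 6}, {"delta_pos": [0.7, 2, -2], "delta_rot": [2.6, 0, 1], "hand": 6}, {"delta_pos": [0.7, 2, -2], "delta_rot": [2.6, 0, 1], "hand": 6}, {"delta_pos": [0.7, 2, -2], "delta_rot": [2.6, 0, 1], "hand": 6}, {"delta_pos": [0.7, 1, -2], "delta_rot": [2.6, 0, 0], "hand": 6}, {"delta_pos": [0.5, 1, -2], "delta_rot": [2.4, 0, 0], "hand": 6}])

```text
t: 8.5
eef_pos: [0.5247, 0.0744, 0.1217]
ee_rot: [-3.122, 0.452, -1.49]
force: [-0.3, 0.1, 0.3]
width: 0.0602
```

```bash
cat >> h.py <<'E'
def toolseg(s,off=(0,0,0),w=None):
    R=Rn.from_euler('xyz',s['ee_rot']).as_matrix(); p=s['eef_pos']+np.array(off); h=(s['width'] if w is None else w)/2
    W=lambda x,y,z:p+R@np.array([x,y,z]); seg=[]
    for sg in(-1,1):
        b=[W(x,sg*h+sg*y,z) for x in(-.0095,.0095) for y in(0,.021) for z in(-.03,.022)]
        seg+=[(b[i],b[i^k]) for i in range(8) for k in(1,2,4) if i^k>i]
    return seg
E
python3 - <<'E'
from h import *
s=get_state(); print(s['t'],s['eef_pos'],s['ee_rot'],s['width'])
f=grab_frame("scene"); cv2.imwrite("pics/scene7.png",f)
R=Rn.from_euler('xyz',s['ee_rot']).as_matrix(); tz=R[:,2]; print(tz)
out=[]
for off in((0,0,.029),-.029*tz):
    overlay("scene",f,toolseg(s,off),(240,110,340,210),5,"pics/x.png");out.append(cv2.imread("pics/x.png"))
overlay("scene",f,[],(240,110,340,210),5,"pics/x.png");out.append(cv2.imread("pics/x.png"))
cv2.imwrite("pics/s14.png",cv2.resize(np.hstack(out[:2]),(800,400)));cv2.imwrite("pics/s15.png",out[2])
g=grab_frame("top");cv2.imwrite("pics/top7.png",g)
E
```

```text
8.5 [0.52468972 0.07437815 0.12165126] [-3.12225918  0.45154501 -1.48961196] 0.06015110151298137
[-0.0161112   0.43640549 -0.89960585]
```

View pics/s14.png

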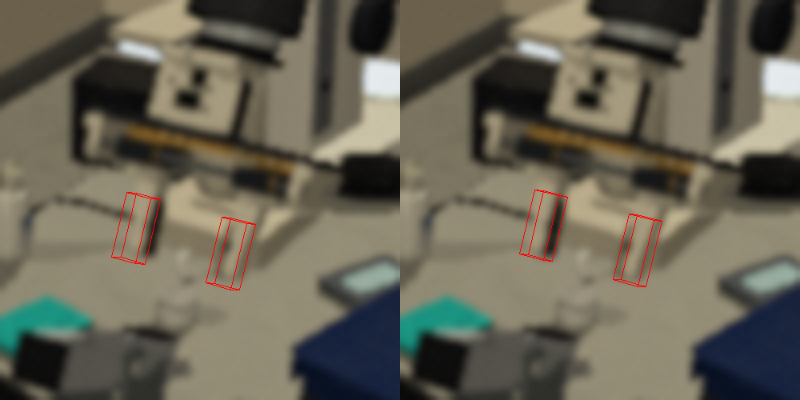

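View pics/s15.png

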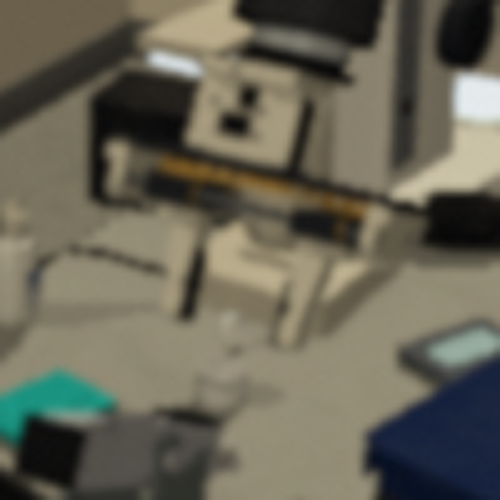

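View pics/top7.png

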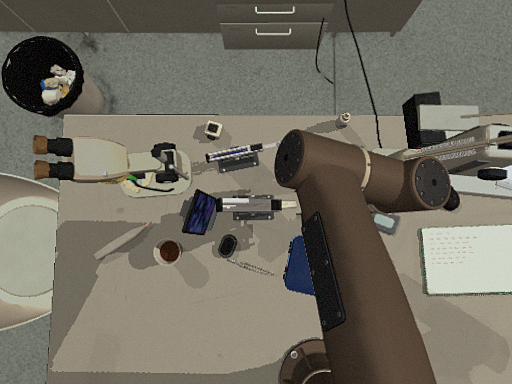

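```bash
python3 - <<'E'
from h import *
s=get_state(); R=Rn.from_euler('xyz',s['ee_rot']).as_matrix(); p=s['eef_pos']
print(s['t'],s['q'].round(3))
for k in(0,.02,.03,.04): print(k,pj("scene",[p+R@np.array([0,y,.022-k]) for y in(-.04,.04)]).round(1).tolist(), pj("scene",[p+R@np.array([0,y,.022])+[0,0,k] for y in(-.04,.04)]).round(1).tolist())
f=cv2.imread("pics/scene7.png");cv2.imwrite("pics/s16.png",cv2.resize(f[140:200,255:315],None,fx=10,fy=10,interpolation=cv2.INTER_CUBIC))
E
```

```text
8.6 [ 0.137  0.265 -0.254 -0.518 -1.07   0.193]
0 [[272.2, 183.6], [295.2, 190.0]] [[272.2, 183.6], [295.2, 190.0]]
0.02 [[273.6, 177.5], [296.7, 183.7]] [[272.3, 178.0], [295.5, 184.3]]
0.03 [[274.3, 174.4], [297.4, 180.6]] [[272.4, 175.2], [295.6, 181.5]]
0.04 [[275.1, 171.3], [298.2, 177.5]] [[272.5, 172.4], [295.8, 178.6]]
```

View pics/s16.png

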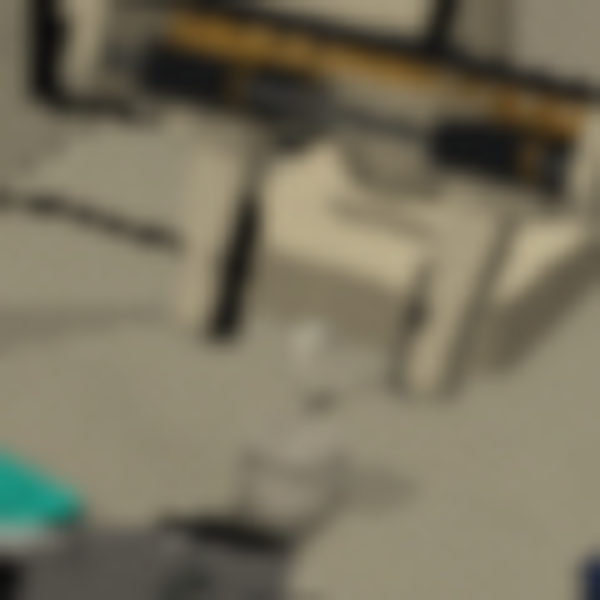

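Request:
move_arm(rows=[{"delta_pos": [0, 0.4, -0.9], "delta_rot": [0, 0, 0], "hand": 6}, {"delta_pos": [0, 0.4, -0.9], "delta_rot": [0, 0, 0], "hand": 6}, {"delta_pos": [0, 0.4, -0.9], "delta_rot": [0, 0, 0], "hand": 6}, {"delta_pos": [0, 0.4, -0.9], "delta_rot": [0, 0, 0], "hand": 6}, {"delta_pos": [-0.1, 0.4, -0.9], "delta_rot": [0, 0, 0], "hand": 6}, {"delta_pos": [0, 0.4, -0.9], "delta_rot": [0, 0, 0], "hand": 6}, {"delta_pos": [0, 0.4, -0.9], "delta_rot": [0, 0, 0], "hand": 6}, {"delta_pos": [0, 0.4, -0.9], "delta_rot": [0, 0, 0], "hand": 6}, {"delta_pos": [0, 0.1, -0.4], "delta_rot": [0, 0, 0], "hand": 6}, {"delta_pos": [0, 0, 0], "delta_rot": [0, 0, 0], "hand": 6}])

```text
t: 9.6
eef_pos: [0.5229, 0.1052, 0.0455]
ee_rot: [-3.124, 0.45, -1.493]
force: [-0.7, 0.5, 0.1]
width: 0.0595
```

```bash
python3 - <<'E'
from h import *
s=get_state(); print(s['t'],s['eef_pos'],s['ee_rot'],s['force'],s['width'])
f=grab_frame("scene"); cv2.imwrite("pics/scene8.png",f)
R=Rn.from_euler('xyz',s['ee_rot']).as_matrix()
overlay("scene",f,toolseg(s,-.03*R[:,2]),(240,140,320,220),5,"pics/x.png");a=cv2.imread("pics/x.png")
overlay("scene",f,[],(240,140,320,220),5,"pics/x.png")
cv2.imwrite("pics/s17.png",np.hstack([a,cv2.imread("pics/x.png")]))
g=grab_frame("top");cv2.imwrite("pics/top8.png",g);overlay("top",g,[],(250,150,350,250),6,"pics/t8.png")
E
```

```text
9.6 [0.52290265 0.1052039  0.04550543] [-3.12426767  0.44970094 -1.49285329] [-0.68231982  0.5269923   0.09670254] 0.05948944500151008
```

View pics/s17.png

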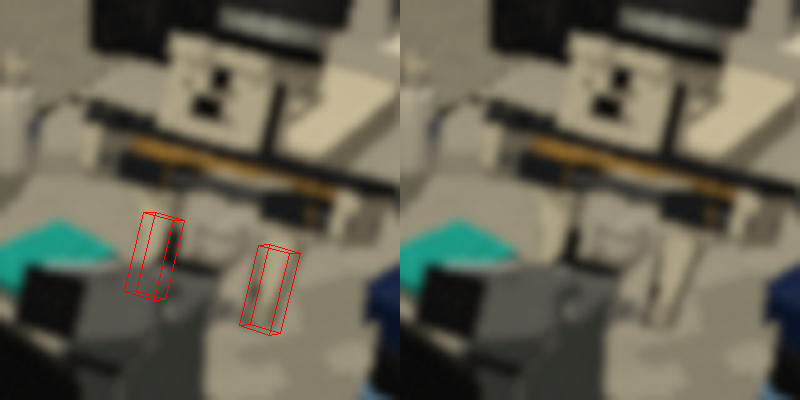

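View pics/t8.png

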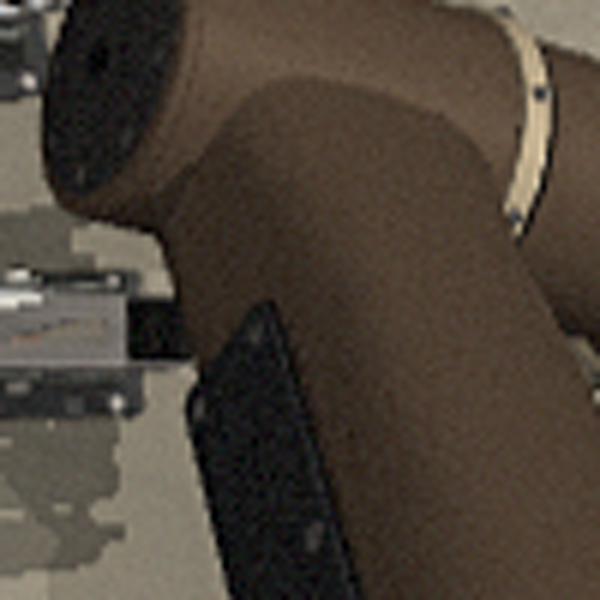

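Request:
move_arm(rows=[{"delta_pos": [0, 0, 0], "delta_rot": [0, 0, 0], "hand": 3}, {"delta_pos": [0, 0, 0], "delta_rot": [0, 0, 0], "hand": 1}, {"delta_pos": [0, 0, 0], "delta_rot": [0, 0, 0], "hand": 1}, {"delta_pos": [0, 0, 0], "delta_rot": [0, 0, 0], "hand": 1}, {"delta_pos": [0, 0, 0], "delta_rot": [0, 0, 0], "hand": 1}, {"delta_pos": [0, 0, 0], "delta_rot": [0, 0, 0], "hand": 1}, {"delta_pos": [0, 0, 0], "delta_rot": [0, 0, 0], "hand": 1}, {"delta_pos": [0, 0, 0], "delta_rot": [0, 0, 0], "hand": 1}, {"delta_pos": [0, 0, 0], "delta_rot": [0, 0, 0], "hand": 1}, {"delta_pos": [0, 0, 0], "delta_rot": [0, 0, 0], "hand": 1}], force=20)

```text
t: 10.7
eef_pos: [0.5234, 0.1051, 0.0464]
ee_rot: [-3.123, 0.45, -1.492]
force: [-0.3, -0.6, 0.5]
width: 0.0212
```

```bash
python3 - <<'E'
from h import *
s=get_state(); print(s['t'],s['eef_pos'],s['ee_rot'],s['force'],s['moment'],s['width'])
f=grab_frame("scene"); cv2.imwrite("pics/scene9.png",f)
overlay("scene",f,[],(240,140,320,220),7,"pics/s18.png")
E
```

```text
10.7 [0.52337265 0.10511465 0.04639769] [-3.12255777  0.44980515 -1.4923502 ] [-0.33495913 -0.60003586  0.53701823] [-1.40019092  0.083957    0.02501874] 0.021165989756110545
```

View pics/s18.png

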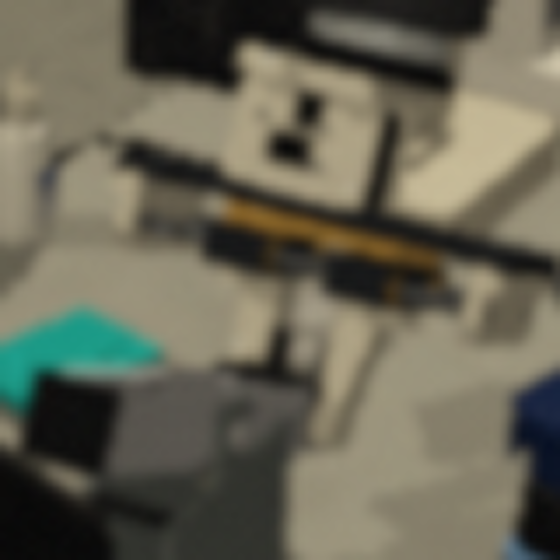

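Request:
move_arm(rows=[{"delta_pos": [0, -0.1, 0.2], "delta_rot": [-1, 0, 0], "hand": 1}, {"delta_pos": [0, -0.1, 0.2], "delta_rot": [-1, 0, 0], "hand": 1}, {"delta_pos": [0, -0.1, 0.2], "delta_rot": [-1, 0, 0], "hand": 1}, {"delta_pos": [0, -0.1, 0.2], "delta_rot": [-1, 0, 0], "hand": 1}, {"delta_pos": [0, -0.1, 0.2], "delta_rot": [-1, 0, 0], "hand": 1}, {"delta_pos": [0, 0, 0.1], "delta_rot": [0, 0, 0], "hand": 1}, {"delta_pos": [0, 0, 0.1], "delta_rot": [0, 0, 0], "hand": 1}, {"delta_pos": [0, 0, 0], "delta_rot": [0, 0, 0], "hand": 1}, {"delta_pos": [0, 0, 0], "delta_rot": [0, 0, 0], "hand": 1}, {"delta_pos": [0, 0, 0], "delta_rot": [0, 0, 0], "hand": 1}])

```text
t: 11.75
eef_pos: [0.5233, 0.0999, 0.0582]
ee_rot: [-3.13, 0.363, -1.496]
force: [0.5, -0.4, -0.5]
width: 0.0213
```

```bash
python3 - <<'E'
from h import *
s=get_state(); print(s['t'],s['eef_pos'],s['ee_rot'],s['force'],s['moment'],s['width'])
f=grab_frame("scene"); cv2.imwrite("pics/scene10.png",f)
overlay("scene",f,[],(240,140,320,220),7,"pics/s19.png")
E
```

```text
11.75 [0.5233214  0.09992908 0.05819978] [-3.13028784  0.36285814 -1.49580089] [ 0.52051895 -0.35120589 -0.54653484] [-1.21959113  0.08544087  0.02774362] 0.021325777634365363
```

View pics/s19.png

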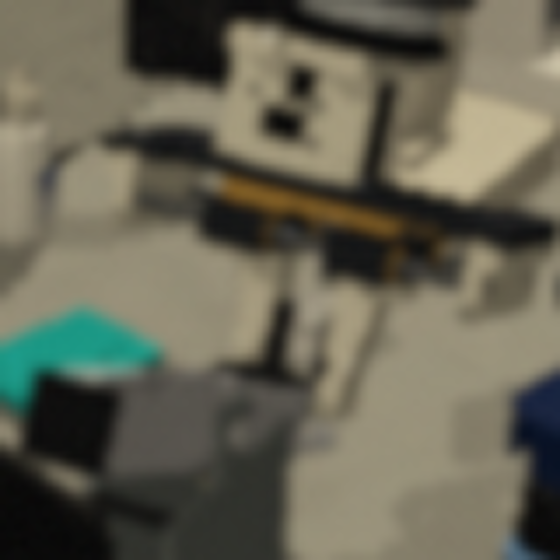

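Request:
move_arm(rows=[{"delta_pos": [0, -0.5, -0.2], "delta_rot": [0, 0, 0], "hand": 1}, {"delta_pos": [0, -0.8, -0.3], "delta_rot": [0, 0, 0], "hand": 1}, {"delta_pos": [0, -0.8, -0.3], "delta_rot": [0, 0, 0], "hand": 1}, {"delta_pos": [0, -0.8, -0.3], "delta_rot": [0, 0, 0], "hand": 1}, {"delta_pos": [0, -0.8, -0.3], "delta_rot": [0, 0, 0], "hand": 1}, {"delta_pos": [0, -0.8, -0.3], "delta_rot": [0, 0, 0], "hand": 1}, {"delta_pos": [0, -0.8, -0.3], "delta_rot": [0, 0, 0], "hand": 1}, {"delta_pos": [0, 0, 0], "delta_rot": [0, 0, 0], "hand": 1}, {"delta_pos": [0, 0, 0], "delta_rot": [0, 0, 0], "hand": 1}, {"delta_pos": [0, 0, 0], "delta_rot": [0, 0, 0], "hand": 1}])

```text
t: 12.8
eef_pos: [0.5234, 0.0473, 0.0385]
ee_rot: [-3.13, 0.363, -1.495]
force: [0.4, 0.1, -0.1]
width: 0.0215
```

```bash
python3 - <<'E'
from h import *
s=get_state(); print(s['t'],s['eef_pos'],s['ee_rot'],s['force'],s['moment'],s['width'])
f=grab_frame("scene"); cv2.imwrite("pics/scene11.png",f)
overlay("scene",f,[],(240,130,340,220),6,"pics/s20.png")
g=grab_frame("top");cv2.imwrite("pics/top11.png",g)
E
```

```text
12.8 [0.52343953 0.04731002 0.03851054] [-3.1296789   0.3628869  -1.49507858] [ 0.4160051   0.07741158 -0.06890646] [-1.25084938  0.06939035 -0.07975262] 0.021547914269077494
```

View pics/s20.png

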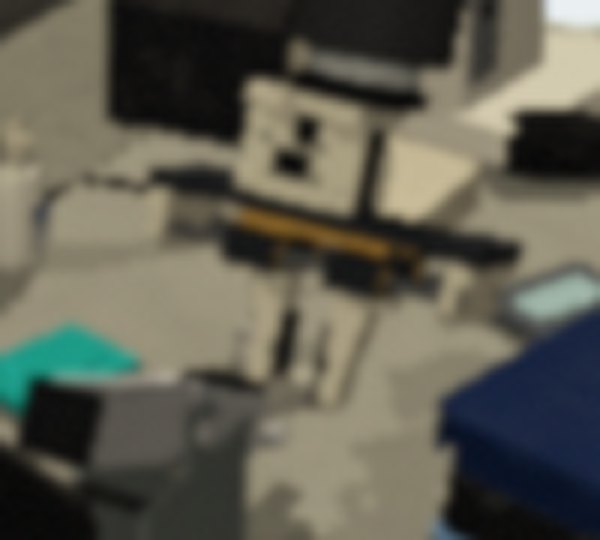

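View pics/top11.png

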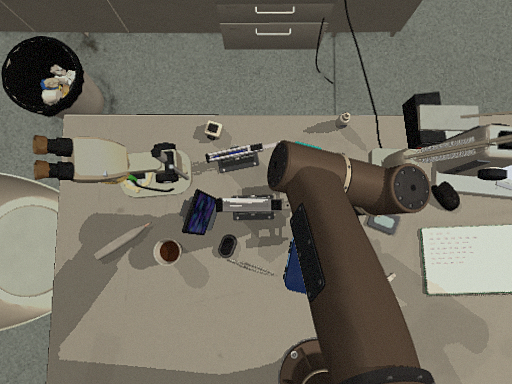

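Request:
move_arm(rows=[{"delta_pos": [0, -0.8, -0.3], "delta_rot": [0, 0, 0], "hand": 1}, {"delta_pos": [0, -0.8, -0.3], "delta_rot": [0, 0, 0], "hand": 1}, {"delta_pos": [0, -0.8, -0.3], "delta_rot": [0, 0, 0], "hand": 1}, {"delta_pos": [0, -0.8, -0.3], "delta_rot": [0, 0, 0], "hand": 1}, {"delta_pos": [0, -0.8, -0.3], "delta_rot": [0, 0, 0], "hand": 1}, {"delta_pos": [0, -0.8, -0.3], "delta_rot": [0, 0, 0], "hand": 1}, {"delta_pos": [0, -0.8, -0.2], "delta_rot": [0, 0, 0], "hand": 1}, {"delta_pos": [0, -0.6, 0], "delta_rot": [0, 0, 0], "hand": 1}, {"delta_pos": [0, -0.5, 0.3], "delta_rot": [0, 0, 0], "hand": 1}, {"delta_pos": [0, 0, 0], "delta_rot": [0, 0, 0], "hand": 1}])

```text
t: 13.9
eef_pos: [0.5237, -0.0206, 0.0218]
ee_rot: [-3.129, 0.363, -1.496]
force: [0.2, -0.1, 0.0]
width: 0.0216
```

```bash
python3 - <<'E'
from h import *
s=get_state(); print(s['t'],s['eef_pos'],s['ee_rot'],s['force'],s['moment'],s['width'])
f=grab_frame("scene"); cv2.imwrite("pics/scene12.png",f)
overlay("scene",f,[],(240,120,350,220),6,"pics/s21.png")
E
```

```text
13.9 [ 0.52369862 -0.02055408  0.0218373 ] [-3.12920282  0.3625359  -1.49550946] [ 0.19328169 -0.07762643  0.00119885] [-1.21700874  0.04105764 -0.0444905 ] 0.021559563136121337
```

View pics/s21.png

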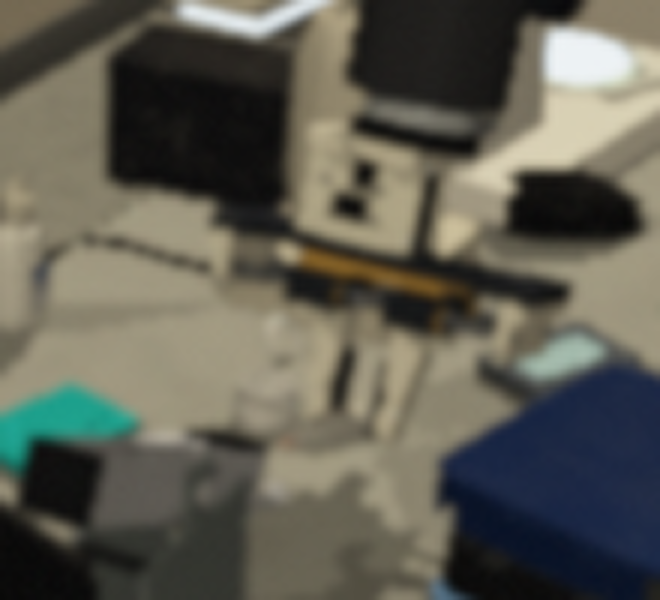

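Request:
move_arm(rows=[{"delta_pos": [0, 0, 1], "delta_rot": [0, 0, 0], "hand": 1}, {"delta_pos": [0, 0, 1.5], "delta_rot": [0, 0, 0], "hand": 1}, {"delta_pos": [-0.5, -0.5, 1.5], "delta_rot": [-3, -0.2, 0], "hand": 1}, {"delta_pos": [-0.5, -1, 1.5], "delta_rot": [-3, -0.2, 0], "hand": 1}, {"delta_pos": [-0.5, -1, 1.5], "delta_rot": [-3, -0.2, 0], "hand": 1}, {"delta_pos": [-0.5, -1, 1.5], "delta_rot": [-3, -0.2, 0], "hand": 1}, {"delta_pos": [-0.5, -1, 1], "delta_rot": [-3, -0.2, 0], "hand": 1}, {"delta_pos": [-0.5, -1, 0.5], "delta_rot": [-3, -0.2, 0], "hand": 1}, {"delta_pos": [-0.5, -1, 0], "delta_rot": [-2.7, -0.3, 0], "hand": 1}, {"delta_pos": [0, 0, 0], "delta_rot": [0, 0, 0], "hand": 1}])

```text
t: 14.95
eef_pos: [0.4877, -0.0846, 0.1229]
ee_rot: [-3.129, -0.0, -1.494]
force: [0.4, -0.4, -0.6]
width: 0.0217
```

```bash
python3 - <<'E'
from h import *
s=get_state(); print(s['t'],s['eef_pos'],s['ee_rot'],s['force'],s['moment'],s['width'])
f=grab_frame("scene"); cv2.imwrite("pics/scene13.png",f)
overlay("scene",f,[],(230,70,360,220),4.5,"pics/s22.png")
g=grab_frame("top");cv2.imwrite("pics/top13.png",g)
E
```

```text
14.95 [ 0.48769155 -0.08456425  0.12285453] [-3.12937870e+00 -3.92191069e-04 -1.49446183e+00] [ 0.37750127 -0.385123   -0.60655109] [0.03066608 0.14615505 0.04005361] 0.021736435413477494
```

View pics/s22.png

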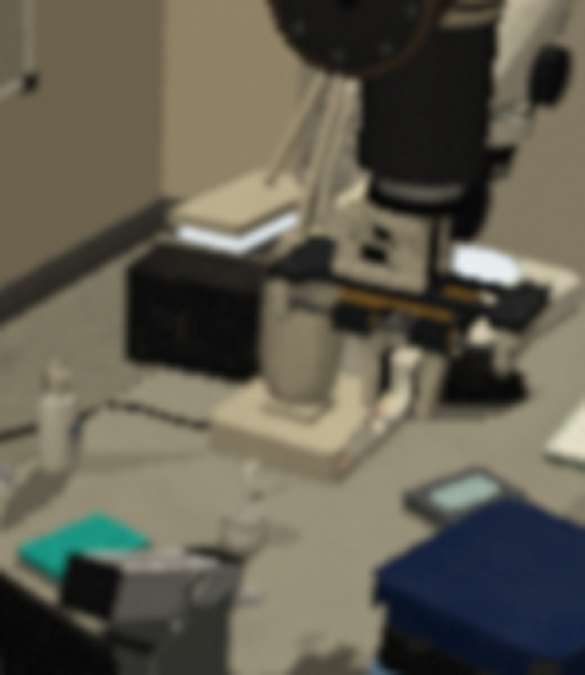

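View pics/top13.png

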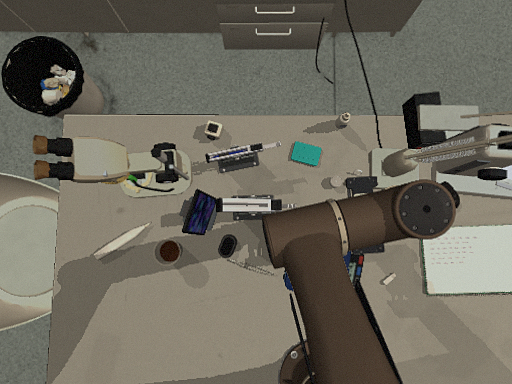

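```bash
python3 - <<'E'
from h import *
f=cv2.imread("pics/scene13.png")
p=np.array([.4877,-.0846,.131]); ya=.077
def tb(db,zoff,pitch,tipdz=0):
    # tester box pts: butt at distance db beyond grasp; underside zoff rel to fingertips; pitch about grasp: + = copper tip up
    L=np.array([[sx*(.0105),y,z] for y in(-db,.154-db) for sx in(-1,1) for z in(0,.018)]); 
    L=Rn.from_euler('x',pitch).apply(L-[0,0,.009])+[0,0,.009+zoff]
    P=Rn.from_euler('z',ya).apply(L)+p; return [(P[i],P[i^k]) for i in range(8) for k in(1,2,4) if i^k>i]
out=[]
for db,pt in((.03,0),(.03,-.08),(.022,0),):
    overlay("scene",f,tb(db,-.002,pt),(290,130,340,190),8,"pics/x.png");out.append(cv2.imread("pics/x.png"))
overlay("scene",f,[],(290,130,340,190),8,"pics/x.png");out.append(cv2.imread("pics/x.png"))
cv2.imwrite("pics/s23.png",cv2.resize(np.hstack(out),(800,240)) if 0 else cv2.resize(np.vstack([np.hstack(out[:2]),np.hstack(out[2:])]),(500,600)))
E
```

```text
(no output)
```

View pics/s23.png

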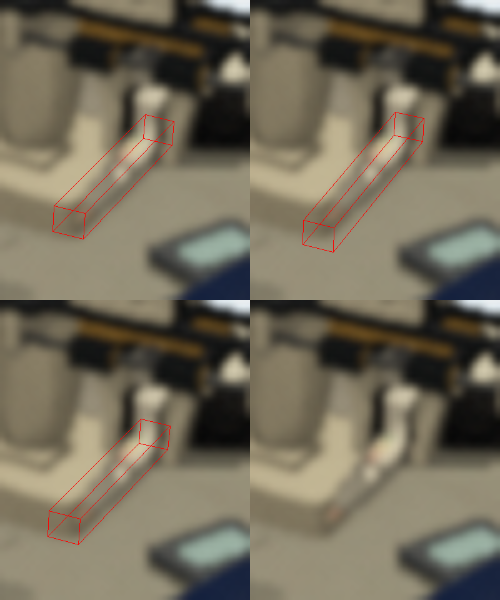

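```bash
python3 - <<'E'
from h import *
f=cv2.imread("pics/scene13.png")
g=cv2.resize(f[128:182,298:342],None,fx=13,fy=11,interpolation=cv2.INTER_LANCZOS4)
g=cv2.convertScaleAbs(g,alpha=1.4,beta=0);cv2.imwrite("pics/s24.png",g)
E
```

```text
(no output)
```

View pics/s24.png

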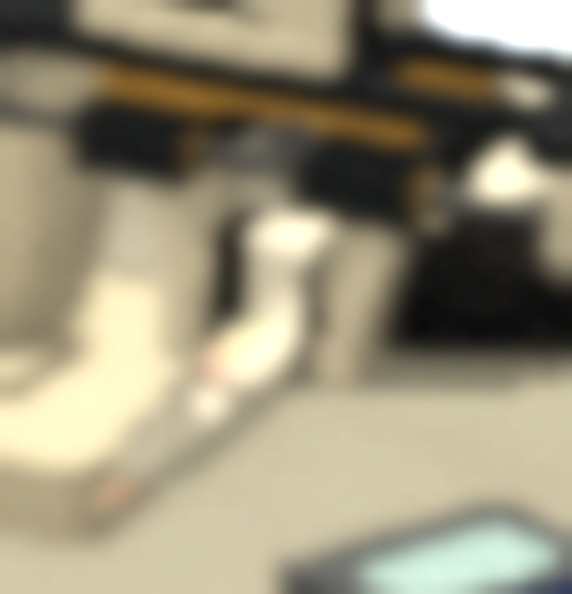

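```bash
python3 - <<'E'
from h import *
for z in(.12,.13,.138,.146,.155): 
    q=bp("scene",[(306.8,172.5)],z)[0]; d=q[:2]-[.4877,-.0846]; print(z,q.round(4),np.linalg.norm(d).round(4),np.degrees(np.arctan2(-d[0],d[1])).round(1))
E
```

```text
0.12 [ 0.4888 -0.0077  0.12  ] 0.0769 -0.8
0.13 [0.4804 0.0098 0.13  ] 0.0946 4.4
0.138 [0.4738 0.0237 0.138 ] 0.1092 7.3
0.146 [0.4671 0.0377 0.146 ] 0.124 9.5
0.155 [0.4596 0.0533 0.155 ] 0.1408 11.5
```

Request:
move_arm(rows=[{"delta_pos": [-0.2, -1.6, 0], "delta_rot": [0, 0, -2.6], "hand": 1}, {"delta_pos": [-0.3, -1.6, 0], "delta_rot": [0, 0, -2.6], "hand": 1}, {"delta_pos": [-0.2, -1.7, 0], "delta_rot": [0, 0, -2.6], "hand": 1}, {"delta_pos": [-0.3, -1.7, 0], "delta_rot": [0, 0, -2.6], "hand": 1}, {"delta_pos": [-0.2, -1.7, -0.5], "delta_rot": [0, 0, -2.6], "hand": 1}, {"delta_pos": [-0.3, -1.7, -1], "delta_rot": [0, 0, -2.6], "hand": 1}, {"delta_pos": [-0.2, -1.7, -1.5], "delta_rot": [0, 0, -2.6], "hand": 1}, {"delta_pos": [-0.3, -1.7, -1.5], "delta_rot": [0, 0, -2.6], "hand": 1}, {"delta_pos": [-0.2, -1.6, -1.5], "delta_rot": [0, 0, -2.6], "hand": 1}, {"delta_pos": [-0.3, -1.5, -1], "delta_rot": [0, 0, -2.6], "hand": 1}])

```text
t: 16.05
eef_pos: [0.4635, -0.2507, 0.0505]
ee_rot: [-3.132, 0.002, -1.953]
force: [-0.1, -0.7, -0.3]
width: 0.0217
```

```bash
python3 - <<'E'
from h import *
s=get_state(); print(s['t'],s['eef_pos'],s['ee_rot'],s['force'],s['moment'],s['width'])
f=grab_frame("scene"); cv2.imwrite("pics/scene14.png",f)
overlay("scene",f,[],(290,90,390,190),6,"pics/s25.png")
g=grab_frame("top");cv2.imwrite("pics/top14.png",g)
E
```

```text
16.05 [ 0.46346291 -0.25067574  0.05046849] [-3.13188532e+00  1.51929601e-03 -1.95252030e+00] [-0.07191936 -0.72268418 -0.33188414] [ 0.02284605  0.09230777 -0.00090296] 0.02169343704461873
```

View pics/s25.png

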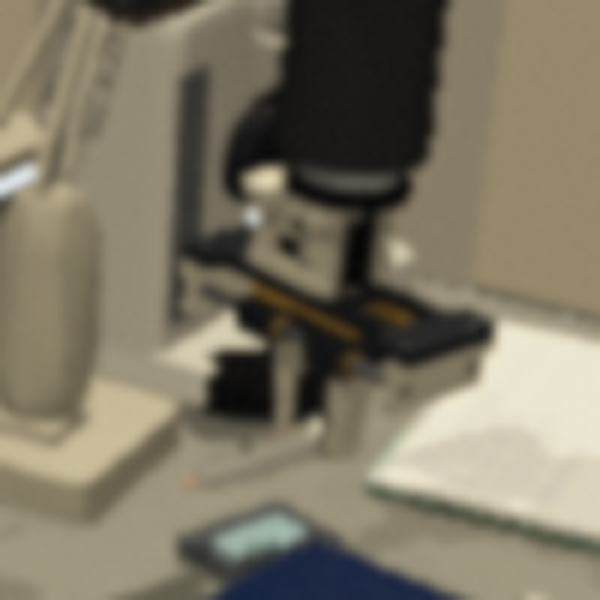

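View pics/top14.png

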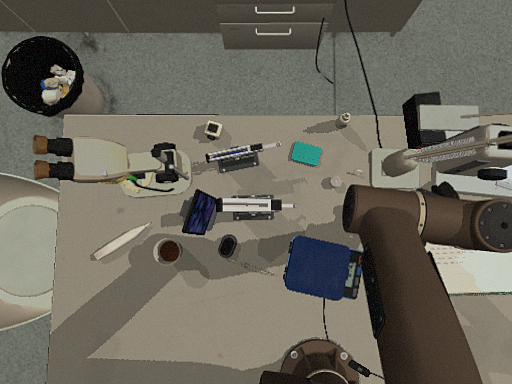

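```bash
python3 - <<'E'
from h import *
p=np.array([.4635,-.2507]); d=np.array([.373,.928])
for L in(.10,.112,.124,.132):
  print(L,[pj("scene",[np.r_[p+L*d,z]])[0].round(1).tolist() for z in(.058,.0655,.073)])
for z in(.055,.0655,.073):
  q=bp("scene",[(321.7,170)],z)[0,:2]-p; print(z,np.linalg.norm(q),np.degrees(np.arctan2(-q[0],q[1])))
f=cv2.imread("pics/scene14.png")
g=cv2.resize(f[150:190,312:362],None,fx=14,fy=14,interpolation=cv2.INTER_LANCZOS4)
cv2.imwrite("pics/s26.png",cv2.convertScaleAbs(g,alpha=1.4))
E
```

```text
0.1 [[322.2, 170.8], [322.3, 168.9], [322.5, 167.0]]
0.112 [[319.6, 171.7], [319.8, 169.8], [320.0, 167.9]]
0.124 [[317.1, 172.6], [317.3, 170.7], [317.4, 168.8]]
0.132 [[315.4, 173.2], [315.6, 171.3], [315.7, 169.4]]
0.055 0.09353412342275581 -27.839349306373276
0.0655 0.10766556406800652 -19.216716762119017
0.073 0.11893712338545634 -14.385698981267277
```

View pics/s26.png

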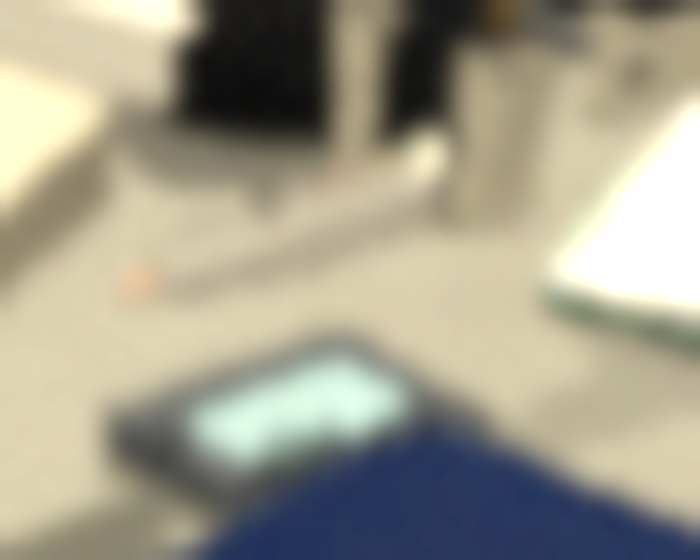

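Request:
move_arm(rows=[{"delta_pos": [0, 0.4, -0.6], "delta_rot": [0, 0, 0], "hand": 1}, {"delta_pos": [0, 0.4, -0.6], "delta_rot": [0, 0, 0], "hand": 1}, {"delta_pos": [0.1, 0.4, -0.6], "delta_rot": [0, 0, 0], "hand": 1}, {"delta_pos": [0, 0, -0.6], "delta_rot": [0, 0, 0], "hand": 1}, {"delta_pos": [0, 0, -0.5], "delta_rot": [0, 0, 0], "hand": 1}, {"delta_pos": [0, 0, -0.4], "delta_rot": [0, 0, 0], "hand": 1}, {"delta_pos": [0, 0, -0.3], "delta_rot": [0, 0, 0], "hand": 1}, {"delta_pos": [0, 0, 0], "delta_rot": [0, 0, 0], "hand": 1}, {"delta_pos": [0, 0, 0], "delta_rot": [0, 0, 0], "hand": 1}, {"delta_pos": [0, 0, 0], "delta_rot": [0, 0, 0], "hand": 1}])

```text
t: 17.15
eef_pos: [0.4644, -0.238, 0.0156]
ee_rot: [-3.131, 0.001, -1.95]
force: [-1.1, 0.1, 0.4]
width: 0.0215
```

```bash
python3 - <<'E'
from h import *
s=get_state(); print(s['t'],s['eef_pos'],s['ee_rot'],s['force'],s['moment'],s['width'])
f=grab_frame("scene"); cv2.imwrite("pics/scene15.png",f)
g=cv2.resize(f[140:195,305:365],None,fx=12,fy=10,interpolation=cv2.INTER_LANCZOS4)
cv2.imwrite("pics/s27.png",cv2.convertScaleAbs(g,alpha=1.4))
E
```

```text
17.15 [ 0.46444164 -0.23797683  0.01555808] [-3.13073086e+00  6.44636021e-04 -1.94968998e+00] [-1.14987004  0.07641447  0.43919014] [ 0.08030483  0.09153183 -0.00248831] 0.021462052740729824
```

View pics/s27.png

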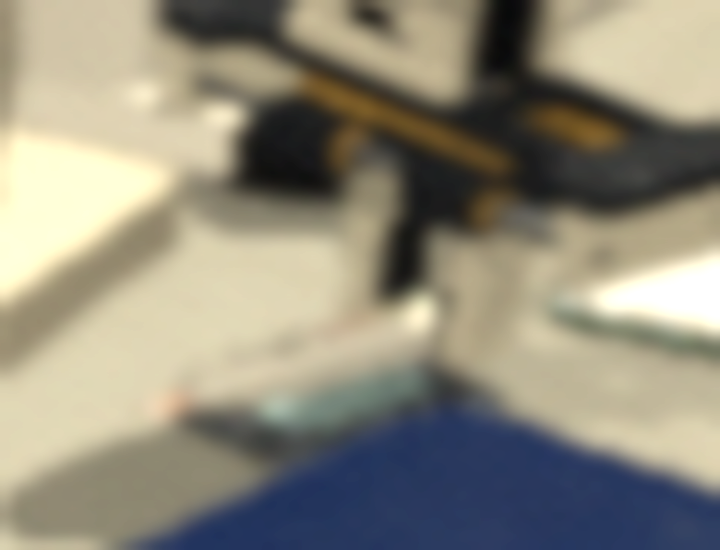

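Request:
move_arm(rows=[{"delta_pos": [0, 0, -0.2], "delta_rot": [0, 0, 0], "hand": 1}, {"delta_pos": [0, 0, -0.2], "delta_rot": [0, 0, 0], "hand": 1}, {"delta_pos": [0, 0, -0.2], "delta_rot": [0, 0, 0], "hand": 1}, {"delta_pos": [0, 0, -0.1], "delta_rot": [0, 0, 0], "hand": 1}, {"delta_pos": [0, 0, -0.1], "delta_rot": [0, 0, 0], "hand": 1}, {"delta_pos": [0, 0, 0], "delta_rot": [0, 0, 0], "hand": 1}, {"delta_pos": [0, 0, 0], "delta_rot": [0, 0, 0], "hand": 1}, {"delta_pos": [0, 0, 0], "delta_rot": [0, 0, 0], "hand": 1}, {"delta_pos": [0, 0, 0], "delta_rot": [0, 0, 0], "hand": 1}, {"delta_pos": [0, 0, 0], "delta_rot": [0, 0, 0], "hand": 1}])

```text
t: 18.2
eef_pos: [0.4644, -0.2379, 0.0074]
ee_rot: [-3.131, 0.001, -1.95]
force: [-0.6, 0.1, -0.1]
width: 0.0213
```

```bash
python3 - <<'E'
from h import *
s=get_state(); print(s['t'],s['eef_pos'],s['ee_rot'],s['force'],s['moment'],s['width'])
f=grab_frame("scene"); cv2.imwrite("pics/scene16.png",f)
g=cv2.resize(f[140:195,305:365],None,fx=12,fy=10,interpolation=cv2.INTER_LANCZOS4)
cv2.imwrite("pics/s28.png",cv2.convertScaleAbs(g,alpha=1.4))
E
```

```text
18.2 [ 0.46437101 -0.2378733   0.00742071] [-3.13094623e+00  6.29337055e-04 -1.94961737e+00] [-0.58988455  0.05458898 -0.05512823] [ 0.03332884  0.12244503 -0.0245479 ] 0.021258408792583654
```

View pics/s28.png

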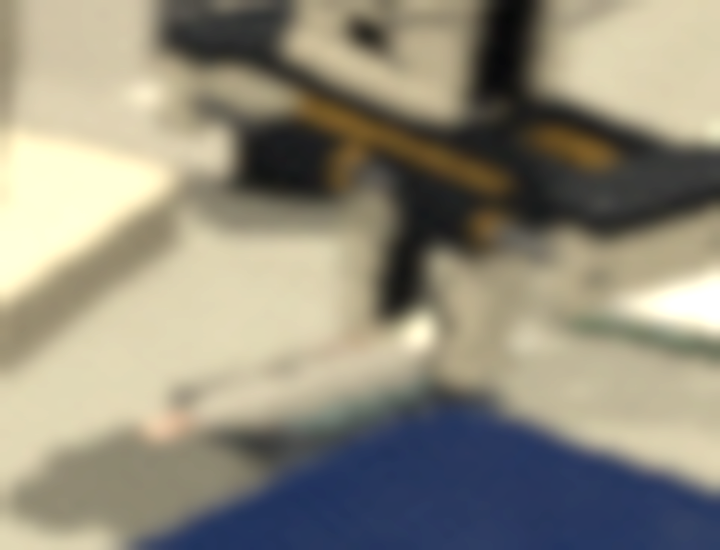

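Request:
move_arm(rows=[{"delta_pos": [0, 0, -0.1], "delta_rot": [0, 0, 0], "hand": 1}, {"delta_pos": [0, 0, -0.1], "delta_rot": [0, 0, 0], "hand": 1}, {"delta_pos": [0, 0, -0.1], "delta_rot": [0, 0, 0], "hand": 1}, {"delta_pos": [0, 0, 0], "delta_rot": [0, 0, 0], "hand": 1}, {"delta_pos": [0, 0, 0], "delta_rot": [0, 0, 0], "hand": 1}, {"delta_pos": [0, 0, 0], "delta_rot": [0, 0, 0], "hand": 1}, {"delta_pos": [0, 0, 0], "delta_rot": [0, 0, 0], "hand": 1}, {"delta_pos": [0, 0, 0], "delta_rot": [0, 0, 0], "hand": 1}, {"delta_pos": [0, 0, 0], "delta_rot": [0, 0, 0], "hand": 1}, {"delta_pos": [0, 0, 0], "delta_rot": [0, 0, 0], "hand": 1}])

```text
t: 19.25
eef_pos: [0.4643, -0.2379, 0.0044]
ee_rot: [-3.131, 0.001, -1.95]
force: [0.1, 0.2, -0.5]
width: 0.0216
```

```bash
python3 - <<'E'
from h import *
s=get_state(); print(s['t'],s['eef_pos'],s['force'],s['moment'],s['width'])
p=s['eef_pos'][:2]
for L in(.106,.112,.118): print([pj("scene",[np.r_[p+L*np.array([.37,.929]),z]])[0].round(1).tolist() for z in(.01,.02,.025,.03)])
f=grab_frame("scene"); cv2.imwrite("pics/scene17.png",f)
g=cv2.resize(f[140:195,305:365],None,fx=12,fy=10,interpolation=cv2.INTER_LANCZOS4)
cv2.imwrite("pics/s29.png",cv2.convertScaleAbs(g,alpha=1.4))
E
```

```text
19.25 [ 0.46432205 -0.23788458  0.00435866] [ 0.05129636  0.24335602 -0.49788339] [-0.00108473  0.05799243  0.00084061] 0.021643355429378144
[[318.2, 184.5], [318.4, 182.1], [318.5, 180.8], [318.6, 179.6]]
[[316.9, 185.0], [317.1, 182.5], [317.2, 181.3], [317.3, 180.1]]
[[315.7, 185.5], [315.9, 183.0], [316.0, 181.8], [316.1, 180.5]]
```

View pics/s29.png

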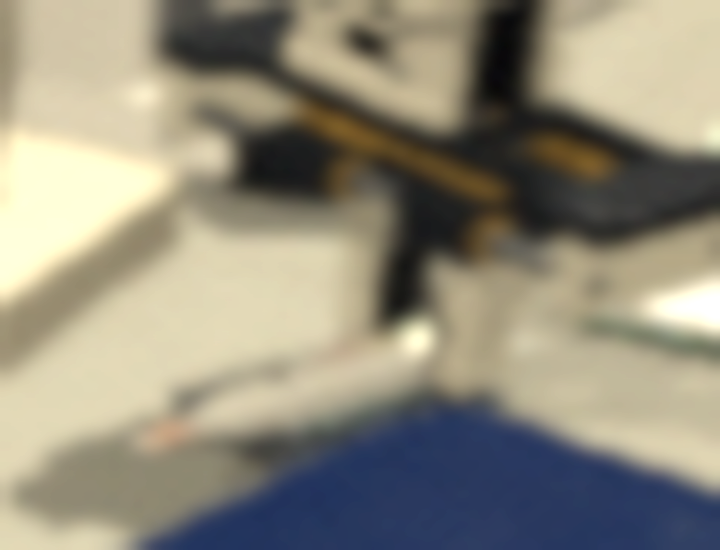

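Request:
move_arm(rows=[{"delta_pos": [0, 0, -0.1], "delta_rot": [0, 0, 0], "hand": 1}, {"delta_pos": [0, 0, -0.1], "delta_rot": [0, 0, 0], "hand": 1}, {"delta_pos": [0, 0, -0.1], "delta_rot": [0, 0, 0], "hand": 1}, {"delta_pos": [0, 0, 0], "delta_rot": [0, 0, 0], "hand": 1}, {"delta_pos": [0, 0, 0], "delta_rot": [0, 0, 0], "hand": 1}, {"delta_pos": [0, 0, 0], "delta_rot": [0, 0, 0], "hand": 1}, {"delta_pos": [0, 0, 0], "delta_rot": [0, 0, 0], "hand": 1}, {"delta_pos": [0, 0, 0], "delta_rot": [0, 0, 0], "hand": 1}, {"delta_pos": [0, 0, 0], "delta_rot": [0, 0, 0], "hand": 1}, {"delta_pos": [0, 0, 0], "delta_rot": [0, 0, 0], "hand": 1}])

```text
t: 20.3
eef_pos: [0.4644, -0.2381, 0.0033]
ee_rot: [-3.13, 0.0, -1.949]
force: [-6.4, 4.2, 23.9]
width: 0.0217
```

```bash
python3 - <<'E'
from h import *
s=get_state(); print(s['t'],s['eef_pos'],s['force'],s['moment'],s['width'],s['joint_efforts'].round(2))
E
```

```text
20.3 [ 0.46444393 -0.23807371  0.0033165 ] [-6.40348825  4.18606324 23.85795744] [1.65506115 2.69618432 0.06107939] 0.02167668023060727 [ -0.21 -36.4   17.24   3.51   2.75  -0.06]
```

Request:
move_arm(rows=[{"delta_pos": [0, 0, 0.1], "delta_rot": [0, 0, 0], "hand": 1}, {"delta_pos": [0, 0, 0.1], "delta_rot": [0, 0, 0], "hand": 1}, {"delta_pos": [0, 0, 0], "delta_rot": [0, 0, 0], "hand": 2.2}, {"delta_pos": [0, 0, 0], "delta_rot": [0, 0, 0], "hand": 2.5}, {"delta_pos": [0, 0, 0], "delta_rot": [0, 0, 0], "hand": 3}, {"delta_pos": [0, 0, 0], "delta_rot": [0, 0, 0], "hand": 4}, {"delta_pos": [0, 0, 0], "delta_rot": [0, 0, 0], "hand": 5}, {"delta_pos": [0, 0, 0], "delta_rot": [0, 0, 0], "hand": 5}, {"delta_pos": [0, 0, 0], "delta_rot": [0, 0, 0], "hand": 5}, {"delta_pos": [0, 0, 0], "delta_rot": [0, 0, 0], "hand": 5}])

```text
t: 21.3
eef_pos: [0.4643, -0.2379, 0.0033]
ee_rot: [-3.131, 0.001, -1.95]
force: [-0.5, -0.9, 0.4]
width: 0.0502
```

```bash
python3 - <<'E'
from h import *
s=get_state(); print(s['t'],s['eef_pos'],s['force'],s['moment'],s['width'])
f=grab_frame("scene"); cv2.imwrite("pics/scene18.png",f)
g=cv2.resize(f[140:195,305:365],None,fx=12,fy=10,interpolation=cv2.INTER_LANCZOS4)
cv2.imwrite("pics/s30.png",cv2.convertScaleAbs(g,alpha=1.4))
E
```

```text
21.3 [ 0.46431225 -0.23787301  0.00333713] [-0.54525061 -0.89118591  0.36751699] [ 0.05772681  0.13665705 -0.03047717] 0.05017566904178492
```

View pics/s30.png

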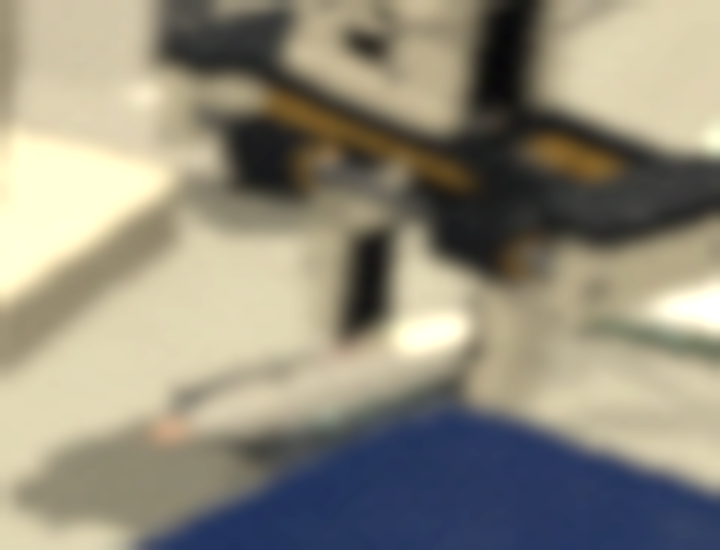

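Request:
move_arm(rows=[{"delta_pos": [0, 0, 1], "delta_rot": [0, 0, 0], "hand": 5}, {"delta_pos": [0, 0, 3], "delta_rot": [0, 0, 0], "hand": 5}, {"delta_pos": [0, 0, 4], "delta_rot": [0, 0, 0], "hand": 5}, {"delta_pos": [0, 0, 4.5], "delta_rot": [0, 0, 0], "hand": 5}, {"delta_pos": [-2, -3, 2], "delta_rot": [0, 0, 0], "hand": 5}, {"delta_pos": [-2.5, -4, 0], "delta_rot": [0, 0, -3], "hand": 5}, {"delta_pos": [-2.5, -4, 0], "delta_rot": [0, 0, -3], "hand": 5}, {"delta_pos": [-2.5, -4, 0], "delta_rot": [0, 0, -3], "hand": 5}, {"delta_pos": [-2.5, -4, 0], "delta_rot": [0, 0, -3], "hand": 5}, {"delta_pos": [-2.5, -4, 0], "delta_rot": [0, 0, -3], "hand": 5}])

```text
t: 22.35
eef_pos: [0.3181, -0.4693, 0.1495]
ee_rot: [-3.13, 0.001, -2.213]
force: [0.5, 0.0, 0.0]
width: 0.0499
```

```bash
python3 - <<'E'
from h import *
s=get_state(); print(s['t'],s['eef_pos'],s['force'],s['width'])
f=grab_frame("scene"); cv2.imwrite("pics/scene19.png",f)
overlay("scene",f,[],(230,130,380,240),5,"pics/s31.png")
g=grab_frame("top");cv2.imwrite("pics/top19.png",g)
overlay("top",g,[],(330,150,430,260),5.4,"pics/t19.png")
E
```

```text
22.35 [ 0.31811434 -0.46933012  0.14950941] [0.50143749 0.04399291 0.004476  ] 0.04994355571160843
```

View pics/t19.png

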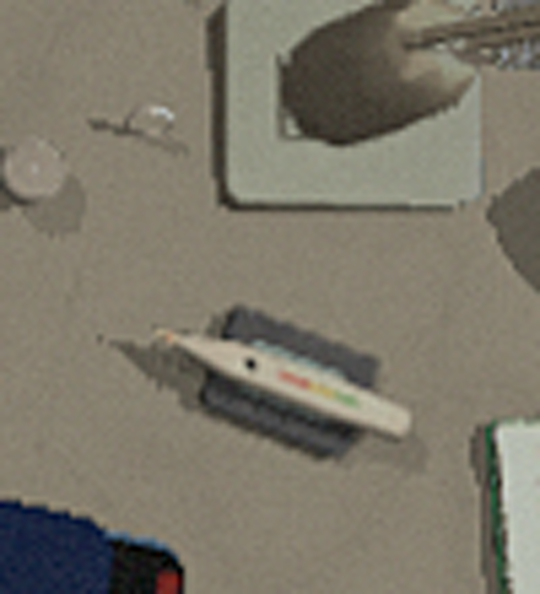

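View pics/s31.png

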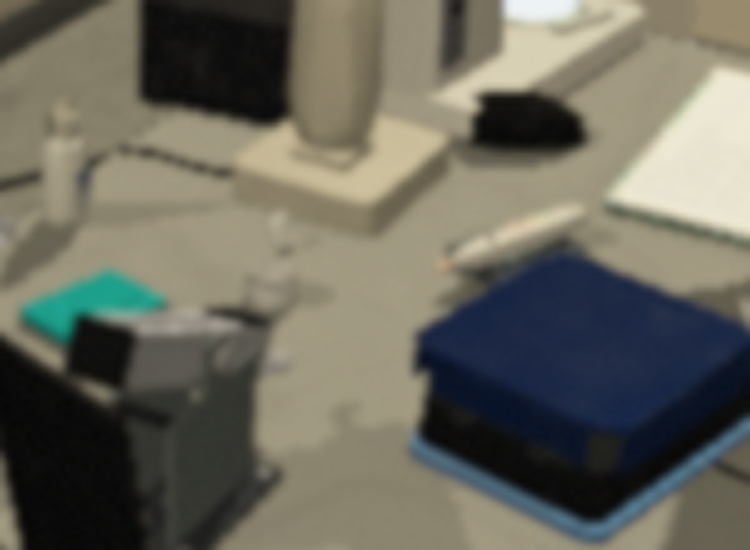

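View pics/top19.png

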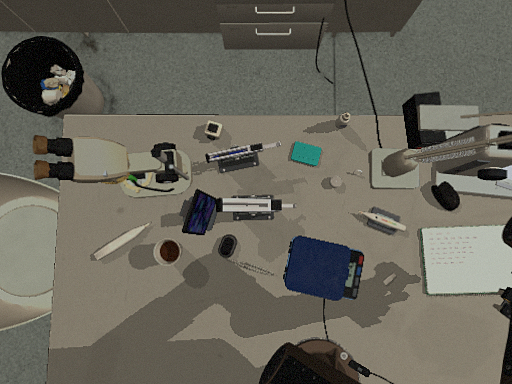

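```bash
python3 - <<'E'
from h import *
s=get_state();print(s['qd'].round(3),s['t'])
C=lambda x,y:cr(x,y,330,150,5.4)
T=bp("top",[C(155,331)],.019)[0];B=bp("top",[C(412,425)],.019)[0]
S=bp("top",[C(235,308),C(380,358),C(345,460),C(203,402)],.01).mean(0)
m=(T+B)/2;e=np.array([.343,.939]);d=(m-S)[:2];print(np.linalg.norm(T-B),m,S,"along",d@e,"across",d@[e[1],-e[0]])
f=cv2.imread("pics/scene19.png")
u=(T-B)/np.linalg.norm(T-B);n=np.array([u[1],-u[0],0])
L=[]
for z in(.010,.028):
    c=[m+np.array([0,0,z-.019])+sx*n*.0115+sy*u*.077 for sx,sy in((-1,-1),(-1,1),(1,1),(1,-1))]
    L+=[(c[i],c[(i+1)%4]) for i in range(4)]
overlay("scene",f,L,(310,160,360,195),14,"pics/s32.png")
a=cv2.imread("pics/top0.png")[135:175,200:290].astype(int);b=cv2.imread("pics/top19.png")[135:175,200:290].astype(int)
print("slim diff",np.abs(a-b).mean(),np.percentile(np.abs(a-b),99))
E
```

```text
[ 0.074 -0.022 -0.028 -0.018  0.007 -0.033] 22.45
0.15280333581352382 [ 0.47989115 -0.19840891  0.019     ] [ 0.47783517 -0.20577025  0.01      ] along 0.007617498245261834 across -0.0005943751397169824
slim diff 4.0616666666666665 13.0
```

View pics/s32.png

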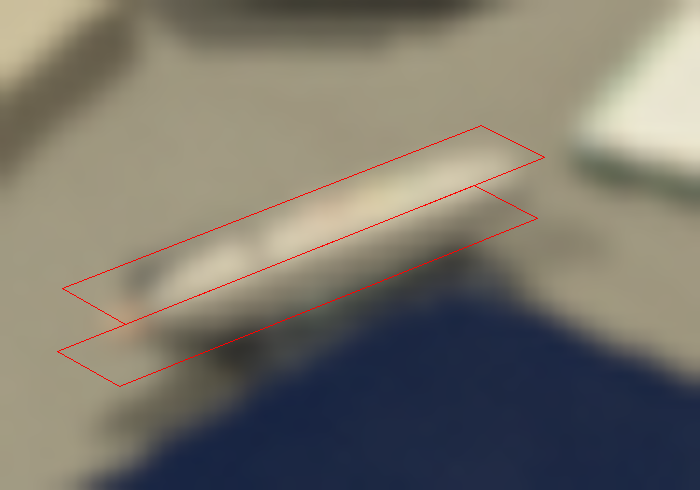

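```bash
python3 - <<'E'
from h import *
print(job_done()); print(get_state()['t'])
E
```

```text
the job is handed in; nothing more can be done
None
the job is handed in; nothing more can be done
```

The smaller tester is lying flat on the grey slate with the pale middle, and the job was handed in at about 22.5 s of the 48 s. I tipped the wide tube to about 0.45 rad, and the tester slid out to the lip. I gripped it near the butt, lifted it over the lip, drew it out, levelled it and set it down lengthwise on the slate. The arm is clear of everything.

**Last checks**
- **Length and position:** in the top camera the tester measures 153 mm. Its centre is about 8 mm off the slate's centre along the slate and under 1 mm across. I took that as roughly centred and did not nudge it.
- **Flatness:** the scene camera is consistent with it lying flat.
- **Slim tube:** its part of the top picture was practically unchanged from the start, so I take it as still level.
- **Contact force:** it reached about 24 N when the tester was set down. I backed off before opening the fingers.

**What disagreed:** contact with the pad and the camera both put the fingertips about 30 mm further back along the tool than the stated 22 mm ahead of the TCP. I used the measured value, and the slate contact came where it predicted. I also gripped the tester about 40 mm from its butt rather than the planned 30 mm, and moved the placing point to suit.

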